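# Restock the pick rack in reverse order

### The arm

A 6-joint arm with a two-finger parallel gripper is mounted at the origin on the work surface. World frame = base frame: x ahead of the robot, y to its left, z up, the work surface at z = 0. Lengths are in m, angles in rad, forces in N, time in s.
With the tool pointing down it reaches from about 0.25 to 0.8 m from the base axis. Payload 3.9 kg.
Tool frame: the origin (TCP) lies at the very end of the fingers, on their centre line; the grasp point (between the pads) lies 19 mm behind it; y points along the fingers, z is the direction in which the jaws open and shut, and the axes are right-handed (so a half turn about y gives the same grasp; the last joint's range is limited). The gripper opens to 85 mm and grips with 20 to 120 N. Pads are 22 mm wide; open, the fingers measure 114 mm over their backs; the gripper's body (76 mm by 85 mm) begins 54 mm behind the grasp point. The pads swing forward as they close: fully open they stand 13 mm farther back than shut.
Start: joints at [-1.306, 0.26, -0.138, 1.173, 0, 1.571], TCP at [0.137, -0.507, 0.231] pointing down, gripper open.
Joint ranges: [-2.78, 2.78], [-0.83, 1.72], [-1.28, 1.37], [-1.9, 2.12], [-1.57, 1.48], [-3.14, 3.14]. Speed limits (rad/s): [2.57, 2.57, 3.14, 3.14, 3.14, 3.14].

### API

Orientations are given as a 3x3 rotation matrix whose columns are the frame's x, y, z axes.
In Python, from bench import get_obs, read_camera, hand_in gives the robot as it stands.
- The arm moves only by the shell command python3 -m jog 'ROWS'. ROWS is JSON, a list of rows, each an object of numbers: "x", "y", "z": the shift along the tool's x, y, z each as a share of 0.5 m, from -1 to 1; "ax", "ay", "az": the turn, a rotation vector about the tool's x, y, z each as a share of 0.5 rad, from -1 to 1; "fingers": the opening, from 0 (shut) to 1 (fully open). A call has 1 to 8 rows; each row is the pose to reach, as a shift and turn from the pose commanded when the call began, along the tool's axes at that moment; what a row does not reach only later rows make up. A row lasts 1/12 s, in which the tool goes at most 41.7 mm and 7.16 degrees, less where a joint would pass 70% of its speed; a pose out of reach is approached as far as the arm can. A call with a number of a shift or a turn outside -1 to 1 is refused whole. A call with a gripper value outside its range is refused whole. The fingers move at their own pace and stop on an object; the grip force is fixed at half the most. Time passes only in rows, so rows that repeat a pose let the fingers close. It gives the time, the measured TCP pose, the force and the opening at its end, in the units of the state.
- get_obs(): the state, without advancing time (a new reading comes with each control period).
- read_camera(name): name is "scene" or "top" or "wrist"; returns a dict with "color" (400x640x3 uint8, red, green, blue), "z_map" (400x640 float32, m along the optical axis (not along the pixel's ray), 0 where there is no reading), "camera_matrix" (3x3 intrinsics, pixels), "dist_coeffs" ([k1, k2, p1, p2, k3] as OpenCV has them; the pictures are not rectified), "R" (3x3) and "t" (3): a world point X has camera coordinates R X + t. Camera axes: x right, y down, z forward; pixel columns grow to the right and rows downward; lengths in m; the calibration is good to about 2 mm. A picture is of the moment at which its call begins.
- hand_in(): hands the job in, once; it reports no verdict.
The state is a dict: "time": time; "joint_positions": joint angles; "qd": joint speeds; "joint_efforts": joint torques, N m; "tool_pos": TCP position; "tcp_rot": TCP orientation; "contact_force": force on the tool from outside, world axes, zero at the start; "torque": the same for the moment, N m; "opening": opening from 0.0 (shut) to 1.0 (fully open).
Only numpy, scipy, OpenCV 4.12 (cv2) and the standard library are available. Lean on these libraries where they do the work, as an engineer would, in place of code of your own. Each camera call takes 0.05 s, during which the arm holds its last target.

### The job

Move the four metal parts from the small dark grey delivery cups into the aluminium pick rack, one to a compartment, each standing upright as it stands now. The rack is read from the other side of the counter, so reverse the row: the part that is leftmost at the start (seen from the robot) goes into the rightmost compartment, the second from the left into the second from the right, and so on. Leave them all standing there on the compartment floors, let go and at rest.

Things in the scene. Friction and masses are not known exactly. Their poses are not given: they have to be found in the camera images.
- bolt: Large plain steel hex bolt standing on its head with the threaded shank straight up: head 40 mm across flats and 18 mm thick, shank 24 mm in diameter, 88 mm tall in all, about 0.4 kg. Grip the shank about 50 mm above the base. Origin: centre of the underside; z up along the part. Its x axis starts within 0.2 rad of its cup's x (across the row).
- coupling: Long brass hex coupling nut standing on end: 38 mm across flats, 66 mm tall, dark round bore seen on top, about 0.4 kg. Its x axis is square to one pair of flats. Grip it across those flats about 45 mm above the base. Origin: centre of the underside; z up along the part. Its x axis starts within 0.2 rad of its cup's x (across the row).
- bushing: Round plain steel flanged bushing standing on its flange: flange 44 mm in diameter and 10 mm thick, barrel 30 mm in diameter, 60 mm tall in all, dark bore seen on top, about 0.3 kg. Grip the barrel about 42 mm above the base. Origin: centre of the underside; z up along the part. Its x axis starts within 0.2 rad of its cup's x (across the row).
- clevis: Plain steel rod clevis (fork) standing with its two prongs up: square base block 38 x 38 mm and 34 mm tall, 74 mm tall in all; each prong is 34 mm along x and 11 mm along y, the prongs stand side by side along y with a 16 mm gap between them. Grip both prongs at once, closing along its x (34 mm wide), about 50 mm above the base. Origin: centre of the underside; z up along the part. Its x axis starts within 0.2 rad of its cup's x (across the row).
- cup_bolt: Shallow square dark grey plastic cup, fixed, in which the bolt stands at the start; four alike, in a row on a plywood board, in any order. Outside 66 x 66 mm, 16 mm tall, wall 3 mm, inner floor 3 mm above its origin (centre of the underside). The row runs along its y (left as seen from the robot), cups 68 mm apart; x points away from the robot.
- cup_coupling: The cup in which the coupling stands at the start; alike in all but place to cup_bolt.
- cup_bushing: The cup in which the bushing stands at the start; alike in all but place to cup_bolt.
- cup_clevis: The cup in which the clevis stands at the start; alike in all but place to cup_bolt.
- rack: Low bare-aluminium rack with four alike square compartments in one row, fixed; it stands nearer to or farther from the robot than the cups. Origin: centre of the underside, on the table. The row runs along its y (left as seen from the robot), x points away from the robot. Compartment centres at y = +102, +34, -34, -102 mm, x = 0; each 62 x 62 mm inside, floor 6 mm above the origin, walls 6 mm thick with tops 20 mm above the origin.

How it is judged:
At the end, for the whole second after the job is handed in: Each part stands upright (0.1 rad) on the floor of a rack compartment of its own, within 15 mm of the centre along the rack's x and y, 2 to 10 mm above the rack's origin, at rest; the parts' order along the rack is the reverse of the order of the cups they came from (x of bolt in the frame of rack between -0.015 and 0.015 m and z of bolt in the frame of rack between 0.002 and 0.01 m and angle between each of bolt, coupling, bushing, clevis's own z axis and vertical below 0.1 rad and linear speed of each of bolt, coupling, bushing, clevis below 0.02 m/s and angular speed of each of bolt, coupling, bushing, clevis below 0.2 rad/s and (y of bolt in the frame of rack between 0.087 and 0.117 m or y of bolt in the frame of rack between 0.019 and 0.049 m or y of bolt in the frame of rack between -0.049 and -0.019 m or y of bolt in the frame of rack between -0.117 and -0.087 m) and x of coupling in the frame of rack between -0.015 and 0.015 m and z of coupling in the frame of rack between 0.002 and 0.01 m and (y of coupling in the frame of rack between 0.087 and 0.117 m or y of coupling in the frame of rack between 0.019 and 0.049 m or y of coupling in the frame of rack between -0.049 and -0.019 m or y of coupling in the frame of rack between -0.117 and -0.087 m) and x of bushing in the frame of rack between -0.015 and 0.015 m and z of bushing in the frame of rack between 0.002 and 0.01 m and (y of bushing in the frame of rack between 0.087 and 0.117 m or y of bushing in the frame of rack between 0.019 and 0.049 m or y of bushing in the frame of rack between -0.049 and -0.019 m or y of bushing in the frame of rack between -0.117 and -0.087 m) and x of clevis in the frame of rack between -0.015 and 0.015 m and z of clevis in the frame of rack between 0.002 and 0.01 m and (y of clevis in the frame of rack between 0.087 and 0.117 m or y of clevis in the frame of rack between 0.019 and 0.049 m or y of clevis in the frame of rack between -0.049 and -0.019 m or y of clevis in the frame of rack between -0.117 and -0.087 m) and ((y of cup_coupling in the frame of cup_bolt above 0 m and ((y of coupling in the frame of rack below -0.068 m and y of bolt in the frame of rack above -0.068 m) or (y of coupling in the frame of rack below 0 m and y of bolt in the frame of rack above 0 m) or (y of coupling in the frame of rack below 0.068 m and y of bolt in the frame of rack above 0.068 m))) or (y of cup_coupling in the frame of cup_bolt below 0 m and ((y of coupling in the frame of rack above -0.068 m and y of bolt in the frame of rack below -0.068 m) or (y of coupling in the frame of rack above 0 m and y of bolt in the frame of rack below 0 m) or (y of coupling in the frame of rack above 0.068 m and y of bolt in the frame of rack below 0.068 m)))) and ((y of cup_bushing in the frame of cup_bolt above 0 m and ((y of bushing in the frame of rack below -0.068 m and y of bolt in the frame of rack above -0.068 m) or (y of bushing in the frame of rack below 0 m and y of bolt in the frame of rack above 0 m) or (y of bushing in the frame of rack below 0.068 m and y of bolt in the frame of rack above 0.068 m))) or (y of cup_bushing in the frame of cup_bolt below 0 m and ((y of bushing in the frame of rack above -0.068 m and y of bolt in the frame of rack below -0.068 m) or (y of bushing in the frame of rack above 0 m and y of bolt in the frame of rack below 0 m) or (y of bushing in the frame of rack above 0.068 m and y of bolt in the frame of rack below 0.068 m)))) and ((y of cup_bushing in the frame of cup_coupling above 0 m and ((y of bushing in the frame of rack below -0.068 m and y of coupling in the frame of rack above -0.068 m) or (y of bushing in the frame of rack below 0 m and y of coupling in the frame of rack above 0 m) or (y of bushing in the frame of rack below 0.068 m and y of coupling in the frame of rack above 0.068 m))) or (y of cup_bushing in the frame of cup_coupling below 0 m and ((y of bushing in the frame of rack above -0.068 m and y of coupling in the frame of rack below -0.068 m) or (y of bushing in the frame of rack above 0 m and y of coupling in the frame of rack below 0 m) or (y of bushing in the frame of rack above 0.068 m and y of coupling in the frame of rack below 0.068 m)))) and ((y of cup_clevis in the frame of cup_bolt above 0 m and ((y of clevis in the frame of rack below -0.068 m and y of bolt in the frame of rack above -0.068 m) or (y of clevis in the frame of rack below 0 m and y of bolt in the frame of rack above 0 m) or (y of clevis in the frame of rack below 0.068 m and y of bolt in the frame of rack above 0.068 m))) or (y of cup_clevis in the frame of cup_bolt below 0 m and ((y of clevis in the frame of rack above -0.068 m and y of bolt in the frame of rack below -0.068 m) or (y of clevis in the frame of rack above 0 m and y of bolt in the frame of rack below 0 m) or (y of clevis in the frame of rack above 0.068 m and y of bolt in the frame of rack below 0.068 m)))) and ((y of cup_clevis in the frame of cup_coupling above 0 m and ((y of clevis in the frame of rack below -0.068 m and y of coupling in the frame of rack above -0.068 m) or (y of clevis in the frame of rack below 0 m and y of coupling in the frame of rack above 0 m) or (y of clevis in the frame of rack below 0.068 m and y of coupling in the frame of rack above 0.068 m))) or (y of cup_clevis in the frame of cup_coupling below 0 m and ((y of clevis in the frame of rack above -0.068 m and y of coupling in the frame of rack below -0.068 m) or (y of clevis in the frame of rack above 0 m and y of coupling in the frame of rack below 0 m) or (y of clevis in the frame of rack above 0.068 m and y of coupling in the frame of rack below 0.068 m)))) and ((y of cup_clevis in the frame of cup_bushing above 0 m and ((y of clevis in the frame of rack below -0.068 m and y of bushing in the frame of rack above -0.068 m) or (y of clevis in the frame of rack below 0 m and y of bushing in the frame of rack above 0 m) or (y of clevis in the frame of rack below 0.068 m and y of bushing in the frame of rack above 0.068 m))) or (y of cup_clevis in the frame of cup_bushing below 0 m and ((y of clevis in the frame of rack above -0.068 m and y of bushing in the frame of rack below -0.068 m) or (y of clevis in the frame of rack above 0 m and y of bushing in the frame of rack below 0 m) or (y of clevis in the frame of rack above 0.068 m and y of bushing in the frame of rack below 0.068 m))))); the robot touches nothing.
It also fails if it takes over 96 s, if anything falls off the work surface, if the arm or the gripper's body presses on something with over 40 N, if the wrist force passes 120 N, or if a joint passes its speed limit or range.

## Working session

There is one attempt and no reset: what is moved stays moved. The work goes in short steps, Python scripts to look and compute and a shell command to move; the robot and the scene stay as the last step left them, time stands still between calls to the robot, and variables do not carry over. Pictures are saved under pics/ and viewed, and the job is handed in when it is done.

```bash
mkdir -p pics; ls; python3 - <<'E'
from bench import get_obs, read_camera
import cv2,numpy as np
o=get_obs()
for k,v in o.items(): print(k,np.round(v,3).tolist())
for n in ("scene","top","wrist"):
    c=read_camera(n); cv2.imwrite(f"pics/{n}0.png",c["color"][:,:,::-1]); np.savez(f"{n}0.npz",**{k:v for k,v in c.items()})
    print(n,np.round(c["camera_matrix"],1).tolist(),np.round(c["dist_coeffs"],3).tolist(),np.round(c["R"],3).tolist(),np.round(c["t"],3).tolist())
E
```

```text
pics
time 0.0
joint_positions [-1.306, 0.261, -0.139, 1.173, -0.0, 1.571]
qd [-0.001, 0.0, -0.0, -0.001, 0.0, -0.0]
joint_efforts [0.001, -40.568, 25.393, 0.019, 0.0, -0.0]
tool_pos [0.137, -0.506, 0.23]
tcp_rot [[-0.965, -0.001, 0.262], [-0.262, 0.002, -0.965], [0.0, -1.0, -0.002]]
contact_force [0.665, -0.765, 0.306]
torque [0.05, 0.011, 0.063]
opening 1.0
scene [[435.9, 0.0, 318.3], [0.0, 435.9, 202.8], [0.0, 0.0, 1.0]] [-0.115, 0.0, 0.0, 0.0, 0.0] [[-0.398, 0.917, 0.016], [0.709, 0.319, -0.629], [-0.582, -0.239, -0.777]] [0.235, -0.364, 1.011]
top [[511.6, 0.0, 324.1], [0.0, 511.6, 211.5], [0.0, 0.0, 1.0]] [-0.087, 0.0, 0.0, 0.0, 0.0] [[0.011, -1.0, -0.003], [-0.996, -0.011, -0.086], [0.086, 0.004, -0.996]] [-0.03, 0.548, 0.868]
wrist [[308.4, 0.0, 320.5], [0.0, 308.4, 198.9], [0.0, 0.0, 1.0]] [0.02, 0.0, 0.0, 0.0, 0.0] [[0.262, -0.965, -0.0], [-0.92, -0.25, 0.301], [-0.291, -0.078, -0.954]] [-0.524, -0.039, 0.379]
```

View pics/scene0.png

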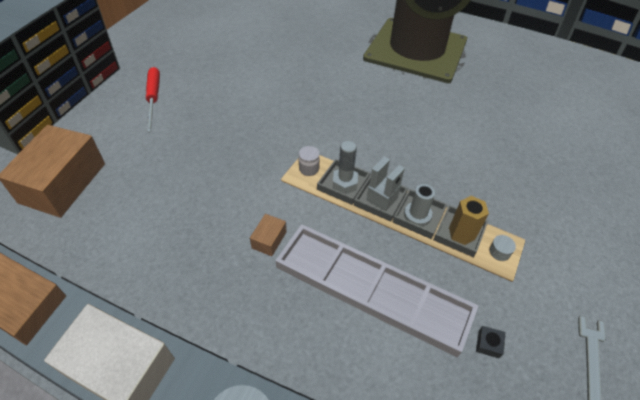

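View pics/top0.png

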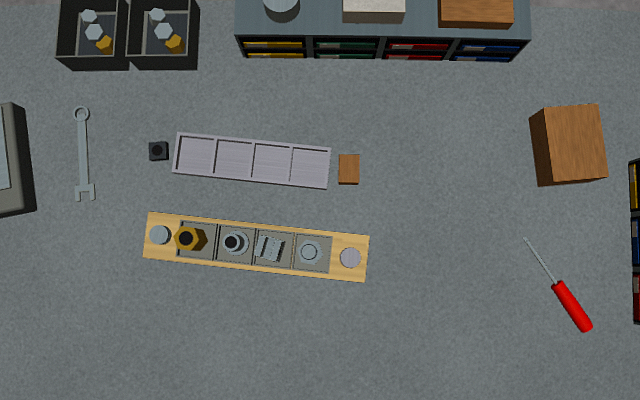

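View pics/wrist0.png

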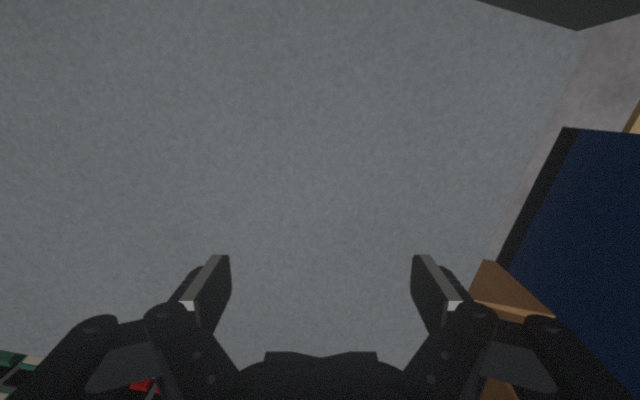

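The top view shows the row from the left, as the robot sees it: coupling (189,239), bushing (236,243), clevis (270,248), bolt (311,252). The rack is farther out, with corners at about (175,132) and (331,188). Next I'll measure.

```bash
cat > h.py <<'E'
import numpy as np,cv2
def load(n): return dict(np.load(n))
def undist(c,px): 
    return cv2.undistortPoints(np.array(px,float).reshape(-1,1,2),c["camera_matrix"],c["dist_coeffs"]).reshape(-1,2)
def ray(c,px):
    u=undist(c,px); d=np.c_[u,np.ones(len(u))]@c["R"]; o=-c["R"].T@c["t"]; return o,d
def onplane(c,px,z):
    o,d=ray(c,px); return o+d*((z-o[2])/d[:,2])[:,None]
def cloud(c):
    h,w=c["z_map"].shape; vv,uu=np.mgrid[:h,:w]
    u=undist(c,np.c_[uu.ravel(),vv.ravel()]); z=c["z_map"].ravel()
    P=np.c_[u,np.ones(len(u))]*z[:,None]
    return ((P-c["t"])@c["R"]).reshape(h,w,3)
def two(c1,p1,c2,p2):
    o1,d1=ray(c1,[p1]);o2,d2=ray(c2,[p2]);A=np.c_[d1[0],-d2[0]]
    s=np.linalg.lstsq(A,o2-o1,rcond=None)[0];a=o1+s[0]*d1[0];b=o2+s[1]*d2[0];return (a+b)/2,np.linalg.norm(a-b)
E
python3 - <<'E'
from h import *
for n in("top0.npz","scene0.npz"):
    c=load(n);W=cloud(c)
    zs=c["z_map"];print(n,(zs>0).mean())
    m=(zs>0)&(W[...,0]>.2)&(W[...,0]<.75)&(abs(W[...,1])<.5)
    print("table z",np.median(W[m][:,2]))
    for lo,hi in((.05,.06),(.06,.07),(.07,.08),(.08,.09),(.09,.11)):
        k=m&(W[...,2]>lo)&(W[...,2]<hi)
        nn,l,s,cen=cv2.connectedComponentsWithStats(k.astype(np.uint8))
        for i in range(1,nn):
            if s[i,4]>15: print(lo,s[i,4],np.round(cen[i],1),np.round(np.median(W[l==i],0),4))
c=load("top0.npz");im=c["color"][100:300,130:390,::-1]
cv2.imwrite("pics/topcrop.png",cv2.resize(im,None,fx=3,fy=3,interpolation=cv2.INTER_CUBIC))
c=load("scene0.npz");im=c["color"][130:360,240:540,::-1]
cv2.imwrite("pics/scenecrop.png",cv2.resize(im,None,fx=2.5,fy=2.5,interpolation=cv2.INTER_CUBIC))
E
```

```text
top0.npz 0.9959921875
table z 5.9955672714365405e-05
0.05 149 [544.5 143.7] [ 0.6695 -0.4044  0.0553]
0.05 36 [198.1 239.8] [0.4948 0.1865 0.0551]
0.06 2579 [572.5 142.5] [ 0.6674 -0.4483  0.0688]
0.06 34 [196.2 239.9] [0.4944 0.1876 0.0649]
0.06 190 [231.1 242.1] [0.4917 0.1286 0.0684]
0.07 620 [572.7 121.4] [ 0.7028 -0.4525  0.0709]
0.07 27 [565.3 109.3] [ 0.7237 -0.4366  0.0707]
0.07 19 [587.6 118.9] [ 0.7087 -0.4757  0.0709]
0.07 282 [567.  156.4] [ 0.6326 -0.4362  0.0709]
0.07 26 [591.8 140. ] [ 0.6719 -0.4821  0.0705]
0.07 29 [597.6 145.1] [ 0.6614 -0.4908  0.0709]
0.07 18 [551.1 143.3] [ 0.6641 -0.4091  0.0706]
0.07 27 [577.1 146.5] [ 0.6608 -0.4531  0.0709]
0.07 67 [556.3 150. ] [ 0.653  -0.4178  0.0708]
0.07 33 [582.3 151.5] [ 0.6506 -0.4643  0.0708]
0.07 29 [572.7 156.6] [ 0.6415 -0.4453  0.0706]
0.07 156 [592.5 163.2] [ 0.6335 -0.4819  0.0709]
0.07 19 [579.4 165.1] [ 0.6279 -0.4558  0.0709]
0.07 19 [599.4 173.3] [ 0.6146 -0.4928  0.071 ]
0.07 20 [581.2 175.9] [ 0.6091 -0.4594  0.0712]
0.07 459 [185.8 238. ] [0.4971 0.2024 0.0752]
0.08 143 [259.5 245.6] [0.487  0.0798 0.082
[... 524 characters left out ...]
.06 217 [ 30.6 162.9] [ 0.6915 -0.4613  0.0694]
0.06 78 [346.4 163.9] [0.4866 0.0019 0.0651]
0.06 71 [378.5 174.8] [0.4911 0.055  0.0652]
0.06 63 [392.4 183.5] [0.4997 0.0798 0.0652]
0.06 297 [424.3 192.6] [0.4953 0.1282 0.0684]
0.06 140 [469.1 217.4] [0.5134 0.1991 0.0653]
0.07 1742 [ 43.7 157.1] [ 0.6748 -0.4521  0.0707]
0.07 71 [347.2 159.7] [0.4867 0.0028 0.0751]
0.07 70 [379.7 170. ] [0.4887 0.0558 0.0749]
0.07 72 [394.  178.5] [0.4984 0.0804 0.075 ]
0.07 525 [473.7 207.7] [0.4984 0.2018 0.0742]
0.08 78 [347.3 154.8] [0.4861 0.0019 0.0848]
0.08 128 [380.4 164. ] [0.4799 0.0532 0.0823]
0.08 125 [395.6 171.7] [0.4849 0.0785 0.0823]
0.09 179 [348.1 147. ] [ 4.802e-01 -4.000e-04  9.610e-02]
```

View pics/topcrop.png

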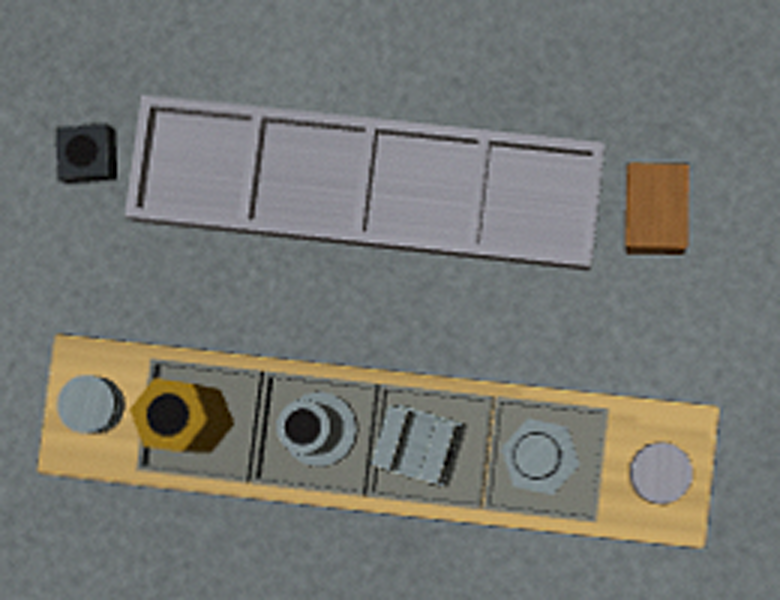

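View pics/scenecrop.png

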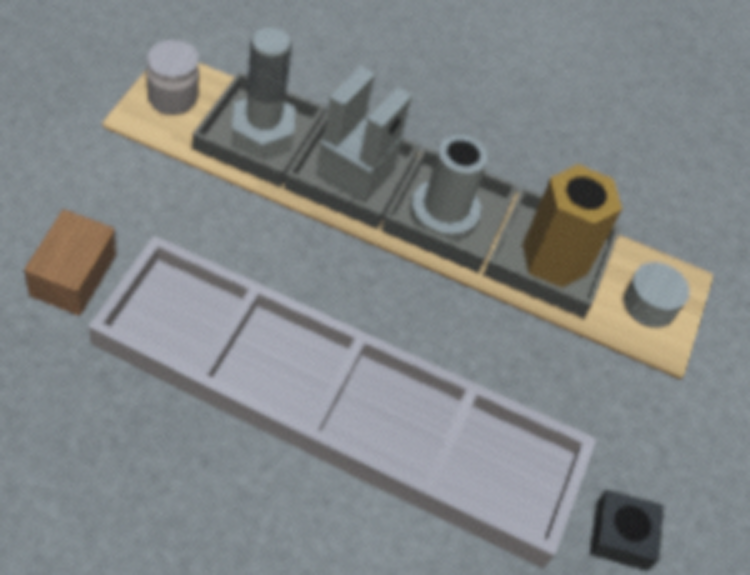

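```bash
python3 - <<'E'
from h import *
def yawof(P,mod=np.pi/2):
    r=cv2.minAreaRect((P*1000).astype(np.float32)); b=cv2.boxPoints(r); 
    e=b[1]-b[0]; f=b[2]-b[1]; L=e if np.hypot(*e)>np.hypot(*f) else f
    a=np.arctan2(L[1],L[0]); return np.round(r[0],1),np.round(r[1],1),round((a+mod/2)%mod-mod/2,3)
for n in("top0.npz","scene0.npz"):
    c=load(n);W=cloud(c);X,Y,Z=W[...,0],W[...,1],W[...,2]
    print(n)
    m=(X>.55)&(X<.75)&(Y>-.06)&(Y<.28)&(Z>.0165)&(Z<.0235)
    nn,l,s,cen=cv2.connectedComponentsWithStats(m.astype(np.uint8)); 
    for i in range(1,nn):
        if s[i,4]>100: 
            P=W[l==i]; print("rim",s[i,4],np.median(P[:,2]),yawof(P[:,:2]))
    m=(X>.55)&(X<.75)&(Y>-.06)&(Y<.28)&(Z>.003)&(Z<.009)
    nn,l,s,cen=cv2.connectedComponentsWithStats(m.astype(np.uint8))
    for i in range(1,nn):
        if s[i,4]>100: P=W[l==i]; print("floor",s[i,4],np.median(P[:,2]),yawof(P[:,:2]))
    m=(X>.42)&(X<.56)&(Y>-.06)&(Y<.28)&(Z>.0078)&(Z<.0105)
    for y0 in(-.002,.066,.134,.202):
        k=m&(abs(Y-y0)<.04); print("cupfloor",y0,k.sum(),np.median(Z[k]) if k.any() else None)
    m=(X>.40)&(X<.60)&(Y>-.12)&(Y<.3)&(Z>.004)&(Z<.0075)
    nn,l,s,cen=cv2.connectedComponentsWithStats(m.astype(np.uint8))
    for i in range(1,nn):
        if s[i,4]>60 : P=W[l==i]; print("board",s[i,4],np.median(P[:,2]),yawof(P[:,:2]))
    for nm,z,y0 in(("coupling",.075,.202),("bushing",.0685,.128),("clevis",.0825,.066),("bolt",.0965,-.001)):
        m=(abs(Z-z)<.004)&(abs(Y-y0)<.035)&(X>.42)&(X<.56)
        P=W[m]; print(nm,m.sum(),np.median(P[:,2]).round(4),yawof(P[:,:2],np.pi/3 if nm=="coupling" else np.pi/2), cv2.minEnclosingCircle((P[:,:2]*1000).astype(np.float32)))
        if nm=="clevis":
            nn,l,s,cen=cv2.connectedComponentsWithStats(m.astype(np.uint8))
            for i in range(1,nn):
                if s[i,4]>30: print("  prong",s[i,4],yawof(W[l==i][:,:2]))
        if nm=="coupling":
            hull=cv2.convexHull((P[:,:2]*1000).astype(np.float32)); ap=cv2.approxPolyDP(hull,4,True).reshape(-1,2)
            e=np.roll(ap,-1,0)-ap; print("  hex",np.round(np.arctan2(e[:,1],e[:,0])/1,3),np.round(np.hypot(*e.T),1))
E
```

```text
top0.npz
rim 1733 0.01984097473076352 (array([639.8, 106.5]), array([278.8,  75.4]), np.float32(-0.098))
rim 150 0.01836461758759597 (array([655.7, 271.1]), array([31.7, 20.1]), np.float32(0.092))
floor 975 0.006039218382785671 (array([651.1, 210.5]), array([59.1, 61.1]), np.float32(-0.091))
floor 1070 0.006015827360963438 (array([644.6, 142.1]), array([60.6, 61.5]), np.float32(-0.096))
floor 1076 0.0059663501457613375 (array([637.7,  73.5]), array([61.6, 61. ]), np.float32(-0.099))
floor 1091 0.006002289531930785 (array([631.1,   4.9]), array([62. , 60.9]), np.float32(-0.097))
cupfloor -0.002 500 0.008932670293742612
cupfloor 0.066 426 0.009018760710357013
cupfloor 0.134 422 0.009063074753333284
cupfloor 0.202 400 0.008988275336238222
board 2858 0.005729588491878651 (array([486.4,  98. ]), array([400.7,  86.4]), np.float32(-0.101))
coupling 454 0.0752 (array([497.3, 202.8]), array([37.5, 41.6]), np.float32(0.362)) ((497.1165771484375, 203.2113800048828), 21.671369552612305)
  hex [ 2.456 -2.691 -1.722 -0.518  0.421  1.436] [21.4 21.9 19.6 24.7 16.4 21.1]
bushing 253 0.069 (array([49
[... 1701 characters left out ...]
01.760986328125), 22.3468074798584)
  hex [ 2.449 -2.683 -1.569 -0.607  0.413  1.405] [23.3 25.7 18.7 23.  20.4 20.4]
bushing 267 0.0686 (array([492.1, 127.7]), array([28.8, 28.3]), np.float32(0.244)) ((491.4673767089844, 128.08316040039062), 15.350630760192871)
clevis 275 0.0822 (array([481.8,  65.8]), array([37.2, 34.5]), np.float32(-0.271)) ((482.121826171875, 65.771728515625), 24.732938766479492)
  prong 138 (array([478.4,  53.3]), array([11.3, 34.6]), np.float32(-0.255))
  prong 137 (array([485.4,  78.3]), array([11.2, 34.2]), np.float32(-0.266))
bolt 161 0.0963 (array([477.7,  -1.3]), array([22.9, 24.5]), np.float32(0.551)) ((477.0923767089844, -1.2857367992401123), 12.759931564331055)
```

```bash
cat > plan.py <<'E'
import sys,numpy as np
from bench import get_obs
from scipy.spatial.transform import Rotation as Ro
def main(x,y,z,yaw):
    o=get_obs();R=np.array(o["tcp_rot"]);p=np.array(o["tool_pos"])
    s,c=np.sin(yaw),np.cos(yaw);T=np.array([[s,0,c],[-c,0,s],[0,-1,0]],float)
    d=R.T@(np.array([x,y,z])-p)/.5; rv=Ro.from_matrix(R.T@T).as_rotvec()/.5
    print("xyz",np.round(d,4),"a",np.round(rv,3),"rows",round(np.linalg.norm(d)*12,1),"yaw",round(np.arctan2(R[1,2],R[0,2]),3),"p",np.round(p,4),"open",np.round(o["opening"],3),"t",round(o["time"],2),"F",np.round(o["contact_force"],1))
main(*map(float,sys.argv[1:5]))
E
python3 plan.py .497 .2025 .18 -.11
```

```text
xyz [-1.0653  0.1031 -1.1795] a [ 3.000e-03 -2.392e+00 -2.000e-03] rows 19.1 yaw -1.306 p [ 0.1373 -0.5062  0.2307] open 1.002 t 0.15 F [-0.1 -0.2  0. ]
```

```bash
python3 -m jog '[{"x":-0.06,"z":-0.06,"ay":-0.2},{"x":-0.12,"z":-0.13,"ay":-0.4},{"x":-0.18,"z":-0.2,"ay":-0.6},{"x":-0.24,"z":-0.26,"ay":-0.8},{"x":-0.3,"z":-0.33,"ay":-1},{"x":-0.36,"z":-0.4,"ay":-1},{"x":-0.42,"z":-0.46,"ay":-1},{"x":-0.45,"z":-0.5,"ay":-1}]'; python3 plan.py .497 .2025 .18 -.11
```

```text
xyz [-1.0653  0.1031 -1.1795] a [ 3.000e-03 -2.392e+00 -2.000e-03] rows 19.1 yaw -1.306 p [ 0.1373 -0.5062  0.2307] open 1.002 t 0.15 F [-0.1 -0.2  0. ]$[0]: bad value
```

```bash
python3 -m jog '[{"x":-0.06,"y":0,"z":-0.06,"ax":0,"ay":-0.2,"az":0,"fingers":1},{"x":-0.18,"y":0,"z":-0.2,"ax":0,"ay":-0.6,"az":0,"fingers":1},{"x":-0.24,"y":0,"z":-0.26,"ax":0,"ay":-0.8,"az":0,"fingers":1},{"x":-0.3,"y":0,"z":-0.33,"ax":0,"ay":-1,"az":0,"fingers":1},{"x":-0.36,"y":0,"z":-0.4,"ax":0,"ay":-1,"az":0,"fingers":1},{"x":-0.42,"y":0,"z":-0.46,"ax":0,"ay":-1,"az":0,"fingers":1},{"x":-0.45,"y":0,"z":-0.5,"ax":0,"ay":-1,"az":0,"fingers":1}]'; python3 plan.py .497 .2025 .18 -.11
```

```text
time: 0.73
tool_pos: [0.2698, -0.245, 0.2312]
tcp_rot: [[-0.722, 0.0, 0.692], [-0.692, -0.0, -0.722], [-0.0, -1.0, 0.0]]
contact_force: [1.6, -0.6, 0.4]
opening: 0.999
xyz [-0.9471  0.1026 -0.3321] a [-1.000e-03 -1.394e+00 -0.000e+00] rows 12.1 yaw -0.807 p [ 0.2698 -0.245   0.2312] open 0.999 t 0.73 F [ 1.6 -0.6  0.4]
```

```bash
python3 -m jog '[{"x":-0.08,"y":0,"z":-0.03,"ax":0,"ay":-0.2,"az":0,"fingers":1},{"x":-0.16,"y":0,"z":-0.06,"ax":0,"ay":-0.4,"az":0,"fingers":1},{"x":-0.24,"y":0,"z":-0.09,"ax":0,"ay":-0.6,"az":0,"fingers":1},{"x":-0.32,"y":0,"z":-0.12,"ax":0,"ay":-0.8,"az":0,"fingers":1},{"x":-0.4,"y":0,"z":-0.14,"ax":0,"ay":-1,"az":0,"fingers":1},{"x":-0.48,"y":0,"z":-0.17,"ax":0,"ay":-1,"az":0,"fingers":1},{"x":-0.55,"y":0,"z":-0.2,"ax":0,"ay":-1,"az":0,"fingers":1},{"x":-0.6,"y":0,"z":-0.2,"ax":0,"ay":-1,"az":0,"fingers":1}]'; python3 plan.py .497 .2025 .18 -.11
```

```text
time: 1.4
tool_pos: [0.4167, 0.0369, 0.2312]
tcp_rot: [[-0.297, -0.0, 0.955], [-0.955, 0.001, -0.297], [-0.001, -1.0, -0.001]]
contact_force: [0.2, -1.6, 0.3]
opening: 0.999
xyz [-0.3638  0.1029  0.055 ] a [ 0.002 -0.384 -0.003] rows 4.6 yaw -0.302 p [0.4167 0.0369 0.2312] open 0.999 t 1.4 F [ 0.2 -1.6  0.3]
```

```bash
python3 -m jog '[{"x":-0.08,"y":0,"z":0.02,"ax":0,"ay":-0.2,"az":0,"fingers":1},{"x":-0.16,"y":0,"z":0.03,"ax":0,"ay":-0.384,"az":0,"fingers":1},{"x":-0.24,"y":0,"z":0.04,"ax":0,"ay":-0.384,"az":0,"fingers":1},{"x":-0.32,"y":0,"z":0.05,"ax":0,"ay":-0.384,"az":0,"fingers":1},{"x":-0.364,"y":0.02,"z":0.055,"ax":0,"ay":-0.384,"az":0,"fingers":1},{"x":-0.364,"y":0.02,"z":0.055,"ax":0,"ay":-0.384,"az":0,"fingers":1},{"x":-0.364,"y":0.02,"z":0.055,"ax":0,"ay":-0.384,"az":0,"fingers":1}]'; python3 plan.py .497 .2025 .035 -.11
python3 - <<'E'
from h import *
from bench import read_camera
c=read_camera("wrist");np.savez("wrist1.npz",**c);cv2.imwrite("pics/wrist1.png",c["color"][:,:,::-1])
W=cloud(c);X,Y,Z=W[...,0],W[...,1],W[...,2]
for nm,z,y0 in(("coupling",.075,.202),("bushing",.0685,.128),("clevis",.0825,.066),("bolt",.0965,-.001)):
    m=(abs(Z-z)<.004)&(abs(Y-y0)<.035)&(X>.42)&(X<.56);P=W[m]
    if len(P)>20: print(nm,len(P),np.median(P[:,2]).round(4),cv2.minAreaRect((P[:,:2]*1000).astype(np.float32)))
E
```

```text
time: 1.98
tool_pos: [0.4973, 0.1991, 0.22]
tcp_rot: [[-0.112, -0.002, 0.994], [-0.994, -0.001, -0.112], [0.002, -1.0, -0.002]]
contact_force: [-0.6, -0.8, 0.7]
opening: 1.0
xyz [-0.0074  0.37   -0.0006] a [ 0.005 -0.004  0.003] rows 4.4 yaw -0.112 p [0.4973 0.1991 0.22  ] open 1.0 t 1.98 F [-0.6 -0.8  0.7]
coupling 1333 0.0748 ((496.11395263671875, 203.58062744140625), (42.96475601196289, 37.35354232788086), 82.29087829589844)
bushing 593 0.069 ((491.13446044921875, 130.2624053955078), (29.038000106811523, 28.43882942199707), 83.64414978027344)
clevis 695 0.0828 ((481.59002685546875, 67.3915786743164), (39.8293571472168, 33.90772247314453), 74.43375396728516)
```

View pics/wrist1.png

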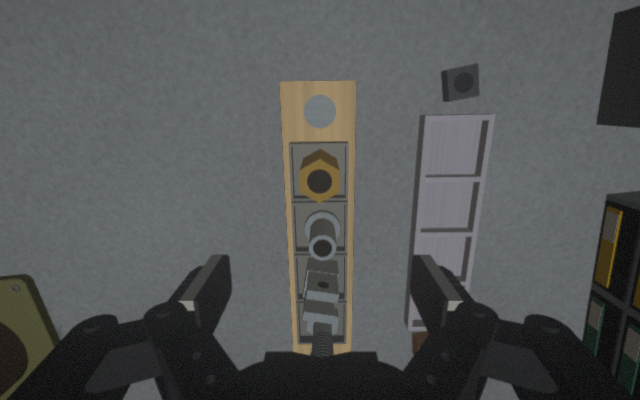

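The wrist view at (319,180) has the coupling's flats facing the jaws and agrees with the top and scene views to about 1 mm. I'll go down now.

```bash
python3 -m jog '[{"x":-0.007,"y":0.08,"z":-0.002,"ax":0.005,"ay":0.02,"az":0.003,"fingers":1},{"x":-0.007,"y":0.16,"z":-0.002,"ax":0.005,"ay":0.02,"az":0.003,"fingers":1},{"x":-0.007,"y":0.24,"z":-0.002,"ax":0.005,"ay":0.02,"az":0.003,"fingers":1},{"x":-0.007,"y":0.31,"z":-0.002,"ax":0.005,"ay":0.02,"az":0.003,"fingers":1},{"x":-0.007,"y":0.35,"z":-0.002,"ax":0.005,"ay":0.02,"az":0.003,"fingers":1},{"x":-0.007,"y":0.37,"z":-0.002,"ax":0.005,"ay":0.02,"az":0.003,"fingers":1},{"x":-0.007,"y":0.37,"z":-0.002,"ax":0.005,"ay":0.02,"az":0.003,"fingers":1},{"x":-0.007,"y":0.37,"z":-0.002,"ax":0.005,"ay":0.02,"az":0.003,"fingers":1}]'; python3 plan.py .4965 .2028 .035 -.12
```

```text
time: 2.7
tool_pos: [0.4976, 0.2013, 0.0372]
tcp_rot: [[-0.125, 0.003, 0.992], [-0.992, 0.001, -0.125], [-0.002, -1.0, 0.003]]
contact_force: [0.6, -0.3, -0.8]
opening: 1.005
xyz [-0.0028  0.0044 -0.0025] a [-0.006 -0.01  -0.003] rows 0.1 yaw -0.125 p [0.4976 0.2013 0.0372] open 1.005 t 2.7 F [ 0.6 -0.3 -0.8]
```

```bash
python3 -m jog '[{"x":-0.003,"y":0.004,"z":-0.002,"ax":-0.005,"ay":0,"az":-0.003,"fingers":0},{"x":-0.003,"y":0.004,"z":-0.002,"ax":-0.005,"ay":0,"az":-0.003,"fingers":0},{"x":-0.003,"y":0.004,"z":-0.002,"ax":-0.005,"ay":0,"az":-0.003,"fingers":0},{"x":-0.003,"y":0.004,"z":-0.002,"ax":-0.005,"ay":0,"az":-0.003,"fingers":0},{"x":-0.003,"y":0.004,"z":-0.002,"ax":-0.005,"ay":0,"az":-0.003,"fingers":0},{"x":-0.003,"y":0.004,"z":-0.002,"ax":-0.005,"ay":0,"az":-0.003,"fingers":0},{"x":-0.003,"y":0.004,"z":-0.002,"ax":-0.005,"ay":0,"az":-0.003,"fingers":0},{"x":-0.003,"y":0.004,"z":-0.002,"ax":-0.005,"ay":0,"az":-0.003,"fingers":0}]'; python3 plan.py .4965 .2028 .155 -.12
```

```text
time: 3.37
tool_pos: [0.4972, 0.2041, 0.0355]
tcp_rot: [[-0.124, 0.002, 0.992], [-0.992, 0.001, -0.124], [-0.001, -1.0, 0.002]]
contact_force: [-0.5, 0.8, 5.9]
opening: 0.441
xyz [ 0.0024 -0.239  -0.0006] a [-0.003 -0.008 -0.002] rows 2.9 yaw -0.124 p [0.4972 0.2041 0.0355] open 0.441 t 3.37 F [-0.5  0.8  5.9]
```

```bash
python3 -m jog '[{"x":0,"y":-0.04,"z":0,"ax":0,"ay":0,"az":0,"fingers":0},{"x":0,"y":-0.1,"z":0,"ax":0,"ay":0,"az":0,"fingers":0},{"x":0,"y":-0.16,"z":0,"ax":0,"ay":0,"az":0,"fingers":0},{"x":0,"y":-0.22,"z":0,"ax":0,"ay":0,"az":0,"fingers":0},{"x":0,"y":-0.25,"z":0,"ax":0,"ay":0,"az":0,"fingers":0},{"x":0,"y":-0.25,"z":0,"ax":0,"ay":0,"az":0,"fingers":0}]'; python3 plan.py .6291 .0045 .16 -.1
```

```text
time: 3.87
tool_pos: [0.4988, 0.2045, 0.1629]
tcp_rot: [[-0.123, 0.006, 0.992], [-0.992, 0.003, -0.124], [-0.003, -1.0, 0.006]]
contact_force: [0.9, 0.8, -4.3]
opening: 0.437
xyz [0.3648 0.0065 0.308 ] a [-0.012 -0.048 -0.006] rows 5.7 yaw -0.124 p [0.4988 0.2045 0.1629] open 0.437 t 3.87 F [ 0.9  0.8 -4.3]
```

```bash
python3 -m jog '[{"x":0.03,"y":0,"z":0.025,"ax":0,"ay":-0.04,"az":0,"fingers":0},{"x":0.09,"y":0,"z":0.075,"ax":0,"ay":-0.04,"az":0,"fingers":0},{"x":0.15,"y":0,"z":0.125,"ax":0,"ay":-0.04,"az":0,"fingers":0},{"x":0.21,"y":0,"z":0.175,"ax":0,"ay":-0.04,"az":0,"fingers":0},{"x":0.27,"y":0,"z":0.225,"ax":0,"ay":-0.04,"az":0,"fingers":0},{"x":0.33,"y":0,"z":0.28,"ax":0,"ay":-0.04,"az":0,"fingers":0},{"x":0.364,"y":0,"z":0.307,"ax":0,"ay":-0.04,"az":0,"fingers":0},{"x":0.364,"y":0,"z":0.307,"ax":0,"ay":-0.04,"az":0,"fingers":0}]';python3 -m jog '[{"x":0,"y":0,"z":0,"ax":0,"ay":0,"az":0,"fingers":0},{"x":0,"y":0,"z":0,"ax":0,"ay":0,"az":0,"fingers":0}]'; python3 plan.py .6291 .0045 .0325 -.1
```

```text
time: 4.53
tool_pos: [0.628, -0.0008, 0.1565]
tcp_rot: [[-0.109, -0.001, 0.994], [-0.994, -0.002, -0.109], [0.003, -1.0, -0.001]]
contact_force: [0.9, -1.3, -3.5]
opening: 0.437
time: 4.7
tool_pos: [0.6246, 0.0043, 0.1572]
tcp_rot: [[-0.104, -0.004, 0.995], [-0.995, 0.001, -0.104], [-0.0, -1.0, -0.004]]
contact_force: [-0.8, -0.5, -5.1]
opening: 0.44
xyz [-0.0013  0.2495  0.0101] a [ 0.009 -0.008 -0.   ] rows 3.0 yaw -0.104 p [0.6246 0.0043 0.1572] open 0.44 t 4.7 F [-0.8 -0.5 -5.1]
```

```bash
python3 -m jog '[{"x":0,"y":0,"z":0,"ax":0,"ay":0,"az":0,"fingers":0},{"x":0,"y":0,"z":0,"ax":0,"ay":0,"az":0,"fingers":0},{"x":0,"y":0,"z":0,"ax":0,"ay":0,"az":0,"fingers":0},{"x":0,"y":0,"z":0,"ax":0,"ay":0,"az":0,"fingers":0}]'; python3 plan.py .6291 .0045 .0325 -.1
```

```text
time: 5.03
tool_pos: [0.6259, 0.0048, 0.1595]
tcp_rot: [[-0.102, 0.0, 0.995], [-0.995, 0.0, -0.102], [-0.0, -1.0, 0.0]]
contact_force: [0.3, -0.7, -3.8]
opening: 0.436
xyz [0.     0.2539 0.0063] a [-0.    -0.005 -0.   ] rows 3.0 yaw -0.103 p [0.6259 0.0048 0.1595] open 0.436 t 5.03 F [ 0.3 -0.7 -3.8]
```

```bash
python3 -m jog '[{"x":0,"y":0,"z":0,"ax":0,"ay":0,"az":0,"fingers":0},{"x":0,"y":0,"z":0,"ax":0,"ay":0,"az":0,"fingers":0}]'; python3 plan.py .6291 .0045 .0325 -.1
```

```text
time: 5.2
tool_pos: [0.6262, 0.0043, 0.1595]
tcp_rot: [[-0.103, 0.0, 0.995], [-0.995, 0.0, -0.103], [-0.0, -1.0, 0.0]]
contact_force: [0.8, 0.1, -3.3]
opening: 0.437
xyz [-0.0009  0.254   0.0057] a [-0.001 -0.007 -0.   ] rows 3.0 yaw -0.103 p [0.6262 0.0043 0.1595] open 0.437 t 5.2 F [ 0.8  0.1 -3.3]
```

```bash
python3 -m jog '[{"x":0,"y":0.05,"z":0.006,"ax":0,"ay":0,"az":0,"fingers":0},{"x":0,"y":0.11,"z":0.006,"ax":0,"ay":0,"az":0,"fingers":0},{"x":0,"y":0.17,"z":0.006,"ax":0,"ay":0,"az":0,"fingers":0},{"x":0,"y":0.21,"z":0.006,"ax":0,"ay":0,"az":0,"fingers":0},{"x":0,"y":0.235,"z":0.006,"ax":0,"ay":0,"az":0,"fingers":0},{"x":0,"y":0.245,"z":0.006,"ax":0,"ay":0,"az":0,"fingers":0},{"x":0,"y":0.248,"z":0.006,"ax":0,"ay":0,"az":0,"fingers":0},{"x":0,"y":0.248,"z":0.006,"ax":0,"ay":0,"az":0,"fingers":0}]';python3 -m jog '[{"x":0,"y":0,"z":0,"ax":0,"ay":0,"az":0,"fingers":0},{"x":0,"y":0,"z":0,"ax":0,"ay":0,"az":0,"fingers":0},{"x":0,"y":0,"z":0,"ax":0,"ay":0,"az":0,"fingers":0}]'; python3 plan.py .6291 .0045 .0325 -.1
```

```text
time: 5.87
tool_pos: [0.6297, 0.0037, 0.0357]
tcp_rot: [[-0.104, 0.001, 0.995], [-0.995, 0.0, -0.104], [-0.0, -1.0, 0.001]]
contact_force: [-0.3, 0.1, -3.9]
opening: 0.437
time: 6.12
tool_pos: [0.6303, 0.0036, 0.0366]
tcp_rot: [[-0.104, 0.002, 0.995], [-0.995, 0.0, -0.104], [-0.0, -1.0, 0.002]]
contact_force: [0.6, -0.6, -3.5]
opening: 0.439
xyz [-0.0014  0.0082 -0.0025] a [-0.005 -0.008 -0.001] rows 0.1 yaw -0.104 p [0.6303 0.0036 0.0366] open 0.439 t 6.12 F [ 0.6 -0.6 -3.5]
```

Next I'll lower it until the weight comes off.

```bash
python3 -m jog '[{"x":0,"y":0.004,"z":0,"ax":0,"ay":0,"az":0,"fingers":0},{"x":0,"y":0.006,"z":0,"ax":0,"ay":0,"az":0,"fingers":0},{"x":0,"y":0.006,"z":0,"ax":0,"ay":0,"az":0,"fingers":0},{"x":0,"y":0.006,"z":0,"ax":0,"ay":0,"az":0,"fingers":0}]'; python3 -m jog '[{"x":0,"y":0.001,"z":0,"ax":0,"ay":0,"az":0,"fingers":0},{"x":0,"y":0.002,"z":0,"ax":0,"ay":0,"az":0,"fingers":0},{"x":0,"y":0.002,"z":0,"ax":0,"ay":0,"az":0,"fingers":0}]';
```

```text
time: 6.45
tool_pos: [0.6296, 0.0036, 0.0326]
tcp_rot: [[-0.104, 0.001, 0.995], [-0.995, -0.0, -0.104], [-0.0, -1.0, 0.001]]
contact_force: [0.6, -0.3, -2.2]
opening: 0.438
time: 6.7
tool_pos: [0.6296, 0.0036, 0.0325]
tcp_rot: [[-0.104, 0.001, 0.995], [-0.995, 0.0, -0.104], [-0.0, -1.0, 0.001]]
contact_force: [-1.2, -0.3, 3.9]
opening: 0.441
```

```bash
python3 -m jog '[{"x":0,"y":0,"z":0,"ax":0,"ay":0,"az":0,"fingers":0.6},{"x":0,"y":0,"z":0,"ax":0,"ay":0,"az":0,"fingers":1},{"x":0,"y":0,"z":0,"ax":0,"ay":0,"az":0,"fingers":1},{"x":0,"y":0,"z":0,"ax":0,"ay":0,"az":0,"fingers":1},{"x":0,"y":0,"z":0,"ax":0,"ay":0,"az":0,"fingers":1},{"x":0,"y":0,"z":0,"ax":0,"ay":0,"az":0,"fingers":1}]'; python3 -m jog '[{"x":0,"y":-0.05,"z":0,"ax":0,"ay":0,"az":0,"fingers":1},{"x":0,"y":-0.12,"z":0,"ax":0,"ay":0,"az":0,"fingers":1},{"x":0,"y":-0.19,"z":0,"ax":0,"ay":0,"az":0,"fingers":1},{"x":0,"y":-0.25,"z":0,"ax":0,"ay":0,"az":0,"fingers":1},{"x":0,"y":-0.25,"z":0,"ax":0,"ay":0,"az":0,"fingers":1}]'; python3 plan.py .492 .129 .16 -.1
```

```text
time: 7.2
tool_pos: [0.6292, 0.0036, 0.0312]
tcp_rot: [[-0.104, -0.0, 0.995], [-0.995, 0.0, -0.104], [0.0, -1.0, -0.0]]
contact_force: [0.0, 0.9, 1.1]
opening: 1.002
time: 7.62
tool_pos: [0.6336, 0.0037, 0.1636]
tcp_rot: [[-0.104, 0.012, 0.995], [-0.995, 0.0, -0.104], [-0.001, -1.0, 0.012]]
contact_force: [1.0, 0.1, 0.6]
opening: 0.999
xyz [-0.2199  0.0037 -0.3077] a [-0.024 -0.008 -0.003] rows 4.5 yaw -0.104 p [0.6336 0.0037 0.1636] open 0.999 t 7.62 F [1.  0.1 0.6]
```

```bash
python3 -m jog '[{"x":-0.03,"y":0,"z":-0.045,"ax":0,"ay":0,"az":0,"fingers":1},{"x":-0.08,"y":0,"z":-0.11,"ax":0,"ay":0,"az":0,"fingers":1},{"x":-0.13,"y":0,"z":-0.175,"ax":0,"ay":0,"az":0,"fingers":1},{"x":-0.18,"y":0,"z":-0.24,"ax":0,"ay":0,"az":0,"fingers":1},{"x":-0.21,"y":0,"z":-0.28,"ax":0,"ay":0,"az":0,"fingers":1},{"x":-0.221,"y":0,"z":-0.299,"ax":0,"ay":0,"az":0,"fingers":1},{"x":-0.221,"y":0,"z":-0.299,"ax":0,"ay":0,"az":0,"fingers":1},{"x":-0.221,"y":0,"z":-0.299,"ax":0,"ay":0,"az":0,"fingers":1}]';python3 -m jog '[{"x":0,"y":0,"z":0,"ax":0,"ay":0,"az":0,"fingers":1},{"x":0,"y":0,"z":0,"ax":0,"ay":0,"az":0,"fingers":1},{"x":0,"y":0,"z":0,"ax":0,"ay":0,"az":0,"fingers":1}]'; python3 plan.py .492 .129 .032 -.1
python3 - <<'E'
from h import *
from bench import read_camera
c=read_camera("top");np.savez("top1.npz",**c)
s=read_camera("wrist")
a=cv2.resize(c["color"][100:300,130:390,::-1],None,fx=2.4,fy=2.4)
cv2.imwrite("pics/top1.png",a);cv2.imwrite("pics/wrist2.png",s["color"][:,:,::-1])
E
```

```text
time: 8.28
tool_pos: [0.4926, 0.129, 0.1564]
tcp_rot: [[-0.103, 0.001, 0.995], [-0.995, -0.001, -0.103], [0.0, -1.0, 0.001]]
contact_force: [0.1, -0.0, 0.7]
opening: 1.002
time: 8.53
tool_pos: [0.4932, 0.1283, 0.1562]
tcp_rot: [[-0.106, 0.0, 0.994], [-0.994, -0.0, -0.106], [0.0, -1.0, 0.0]]
contact_force: [1.1, -0.8, -0.2]
opening: 1.0
xyz [-0.0012  0.2484 -0.0027] a [-0.001 -0.012  0.   ] rows 3.0 yaw -0.106 p [0.4932 0.1283 0.1562] open 1.0 t 8.53 F [ 1.1 -0.8 -0.2]
```

View pics/wrist2.png

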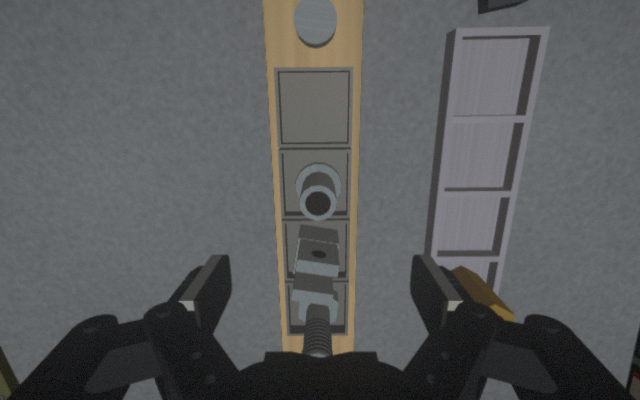

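View pics/top1.png

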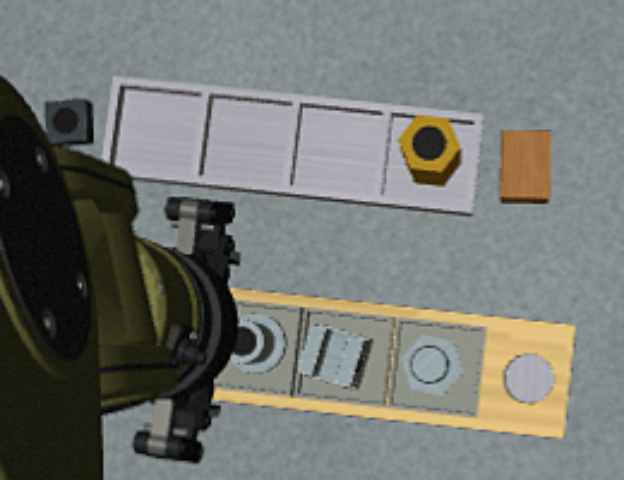

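The coupling stands upright in the rightmost compartment, at (430,148) in the crop. The bushing lies centred between the jaws. I'll go down and grip it.

```bash
python3 -m jog '[{"x":-0.001,"y":0.06,"z":-0.002,"ax":0,"ay":0,"az":0,"fingers":1},{"x":-0.001,"y":0.13,"z":-0.002,"ax":0,"ay":0,"az":0,"fingers":1},{"x":-0.001,"y":0.2,"z":-0.002,"ax":0,"ay":0,"az":0,"fingers":1},{"x":-0.001,"y":0.235,"z":-0.002,"ax":0,"ay":0,"az":0,"fingers":1},{"x":-0.001,"y":0.248,"z":-0.002,"ax":0,"ay":0,"az":0,"fingers":1},{"x":-0.001,"y":0.248,"z":-0.002,"ax":0,"ay":0,"az":0,"fingers":1},{"x":-0.001,"y":0.248,"z":-0.002,"ax":0,"ay":0,"az":0,"fingers":1},{"x":-0.001,"y":0.248,"z":-0.002,"ax":0,"ay":0,"az":0,"fingers":0.6}]'; python3 -m jog '[{"x":0,"y":0,"z":0,"ax":0,"ay":0,"az":0,"fingers":0},{"x":0,"y":0,"z":0,"ax":0,"ay":0,"az":0,"fingers":0},{"x":0,"y":0,"z":0,"ax":0,"ay":0,"az":0,"fingers":0},{"x":0,"y":0,"z":0,"ax":0,"ay":0,"az":0,"fingers":0},{"x":0,"y":0,"z":0,"ax":0,"ay":0,"az":0,"fingers":0},{"x":0,"y":0,"z":0,"ax":0,"ay":0,"az":0,"fingers":0},{"x":0,"y":0,"z":0,"ax":0,"ay":0,"az":0,"fingers":0},{"x":0,"y":0,"z":0,"ax":0,"ay":0,"az":0,"fingers":0}]'; python3 plan.py .6357 .0722 .032 -.1
```

```text
time: 9.3
tool_pos: [0.4928, 0.13, 0.0338]
tcp_rot: [[-0.104, 0.003, 0.995], [-0.995, 0.001, -0.104], [-0.001, -1.0, 0.003]]
contact_force: [0.3, -0.0, -0.1]
opening: 0.884
time: 9.97
tool_pos: [0.4917, 0.1299, 0.0332]
tcp_rot: [[-0.104, 0.001, 0.995], [-0.995, 0.001, -0.104], [-0.001, -1.0, 0.001]]
contact_force: [-0.4, 0.4, 6.8]
opening: 0.335
xyz [0.085  0.0028 0.2985] a [-0.003 -0.008 -0.001] rows 3.7 yaw -0.104 p [0.4917 0.1299 0.0332] open 0.335 t 9.97 F [-0.4  0.4  6.8]
```

```bash
python3 -m jog '[{"x":0,"y":-0.04,"z":0,"ax":0,"ay":0,"az":0,"fingers":0},{"x":0,"y":-0.1,"z":0,"ax":0,"ay":0,"az":0,"fingers":0},{"x":0,"y":-0.16,"z":0,"ax":0,"ay":0,"az":0,"fingers":0},{"x":0,"y":-0.22,"z":0,"ax":0,"ay":0,"az":0,"fingers":0},{"x":0,"y":-0.25,"z":0,"ax":0,"ay":0,"az":0,"fingers":0},{"x":0,"y":-0.25,"z":0,"ax":0,"ay":0,"az":0,"fingers":0}]'; python3 -m jog '[{"x":0.015,"y":0,"z":0.04,"ax":0,"ay":0,"az":0,"fingers":0},{"x":0.035,"y":0,"z":0.11,"ax":0,"ay":0,"az":0,"fingers":0},{"x":0.055,"y":0,"z":0.18,"ax":0,"ay":0,"az":0,"fingers":0},{"x":0.07,"y":0,"z":0.25,"ax":0,"ay":0,"az":0,"fingers":0},{"x":0.08,"y":0,"z":0.285,"ax":0,"ay":0,"az":0,"fingers":0},{"x":0.085,"y":0,"z":0.298,"ax":0,"ay":0,"az":0,"fingers":0},{"x":0.085,"y":0,"z":0.298,"ax":0,"ay":0,"az":0,"fingers":0},{"x":0.085,"y":0,"z":0.298,"ax":0,"ay":0,"az":0,"fingers":0}]';python3 -m jog '[{"x":0,"y":0,"z":0,"ax":0,"ay":0,"az":0,"fingers":0},{"x":0,"y":0,"z":0,"ax":0,"ay":0,"az":0,"fingers":0},{"x":0,"y":0,"z":0,"ax":0,"ay":0,"az":0,"fingers":0},{"x":0,"y":0,"z":0,"ax":0,"ay":0,"az":0,"fingers":0}]'; python3 plan.py .6357 .0722 .0302 -.1
```

```text
time: 10.47
tool_pos: [0.4935, 0.1303, 0.1607]
tcp_rot: [[-0.104, 0.006, 0.995], [-0.995, 0.002, -0.104], [-0.002, -1.0, 0.006]]
contact_force: [1.0, -0.1, -3.7]
opening: 0.334
time: 11.13
tool_pos: [0.6329, 0.0719, 0.1553]
tcp_rot: [[-0.104, -0.005, 0.995], [-0.995, -0.0, -0.104], [0.001, -1.0, -0.005]]
contact_force: [0.1, 0.3, -2.5]
opening: 0.334
time: 11.47
tool_pos: [0.6342, 0.0724, 0.1577]
tcp_rot: [[-0.103, 0.0, 0.995], [-0.995, 0.0, -0.103], [-0.0, -1.0, 0.0]]
contact_force: [-0.4, 0.5, -5.1]
opening: 0.335
xyz [1.00e-04 2.55e-01 3.00e-03] a [-0.    -0.006 -0.   ] rows 3.1 yaw -0.103 p [0.6342 0.0724 0.1577] open 0.335 t 11.47 F [-0.4  0.5 -5.1]
```

```bash
python3 -m jog '[{"x":0,"y":0.05,"z":0.003,"ax":0,"ay":0,"az":0,"fingers":0},{"x":0,"y":0.11,"z":0.003,"ax":0,"ay":0,"az":0,"fingers":0},{"x":0,"y":0.17,"z":0.003,"ax":0,"ay":0,"az":0,"fingers":0},{"x":0,"y":0.21,"z":0.003,"ax":0,"ay":0,"az":0,"fingers":0},{"x":0,"y":0.235,"z":0.003,"ax":0,"ay":0,"az":0,"fingers":0},{"x":0,"y":0.245,"z":0.003,"ax":0,"ay":0,"az":0,"fingers":0},{"x":0,"y":0.249,"z":0.003,"ax":0,"ay":0,"az":0,"fingers":0},{"x":0,"y":0.249,"z":0.003,"ax":0,"ay":0,"az":0,"fingers":0}]';python3 -m jog '[{"x":0,"y":0,"z":0,"ax":0,"ay":0,"az":0,"fingers":0},{"x":0,"y":0,"z":0,"ax":0,"ay":0,"az":0,"fingers":0},{"x":0,"y":0.003,"z":0,"ax":0,"ay":0,"az":0,"fingers":0},{"x":0,"y":0.003,"z":0,"ax":0,"ay":0,"az":0,"fingers":0},{"x":0,"y":0.003,"z":0,"ax":0,"ay":0,"az":0,"fingers":0}]'; python3 plan.py .6357 .0722 .0302 -.1
```

```text
time: 12.13
tool_pos: [0.6366, 0.0719, 0.0332]
tcp_rot: [[-0.104, 0.001, 0.995], [-0.995, 0.0, -0.104], [-0.0, -1.0, 0.001]]
contact_force: [-0.3, 0.6, -3.4]
opening: 0.341
time: 12.55
tool_pos: [0.6366, 0.0718, 0.0317]
tcp_rot: [[-0.104, 0.001, 0.995], [-0.995, 0.0, -0.104], [-0.0, -1.0, 0.001]]
contact_force: [-0.8, 0.1, -3.5]
opening: 0.334
xyz [-0.0006  0.003  -0.0018] a [-0.001 -0.008 -0.   ] rows 0.0 yaw -0.104 p [0.6366 0.0718 0.0317] open 0.334 t 12.55 F [-0.8  0.1 -3.5]
```

```bash
python3 -m jog '[{"x":0,"y":0.002,"z":0,"ax":0,"ay":0,"az":0,"fingers":0},{"x":0,"y":0.003,"z":0,"ax":0,"ay":0,"az":0,"fingers":0},{"x":0,"y":0.003,"z":0,"ax":0,"ay":0,"az":0,"fingers":0},{"x":0,"y":0.003,"z":0,"ax":0,"ay":0,"az":0,"fingers":0}]'
```

```text
time: 12.88
tool_pos: [0.6366, 0.0718, 0.0303]
tcp_rot: [[-0.104, 0.001, 0.995], [-0.995, 0.0, -0.104], [-0.0, -1.0, 0.001]]
contact_force: [-0.6, -0.8, 1.4]
opening: 0.34
```

```bash
python3 -m jog '[{"x":0,"y":0,"z":0,"ax":0,"ay":0,"az":0,"fingers":0.6},{"x":0,"y":0,"z":0,"ax":0,"ay":0,"az":0,"fingers":1},{"x":0,"y":0,"z":0,"ax":0,"ay":0,"az":0,"fingers":1},{"x":0,"y":0,"z":0,"ax":0,"ay":0,"az":0,"fingers":1},{"x":0,"y":0,"z":0,"ax":0,"ay":0,"az":0,"fingers":1},{"x":0,"y":0,"z":0,"ax":0,"ay":0,"az":0,"fingers":1},{"x":0,"y":0,"z":0,"ax":0,"ay":0,"az":0,"fingers":1}]'; python3 -m jog '[{"x":0,"y":-0.05,"z":0,"ax":0,"ay":0,"az":0,"fingers":1},{"x":0,"y":-0.12,"z":0,"ax":0,"ay":0,"az":0,"fingers":1},{"x":0,"y":-0.19,"z":0,"ax":0,"ay":0,"az":0,"fingers":1},{"x":0,"y":-0.25,"z":0,"ax":0,"ay":0,"az":0,"fingers":1},{"x":0,"y":-0.25,"z":0,"ax":0,"ay":0,"az":0,"fingers":1}]'; python3 -m jog '[{"x":0.005,"y":0,"z":-0.045,"ax":0,"ay":0.05,"az":0,"fingers":1},{"x":0.012,"y":0,"z":-0.11,"ax":0,"ay":0.15,"az":0,"fingers":1},{"x":0.022,"y":0,"z":-0.18,"ax":0,"ay":0.25,"az":0,"fingers":1},{"x":0.032,"y":0,"z":-0.25,"ax":0,"ay":0.326,"az":0,"fingers":1},{"x":0.04,"y":0,"z":-0.29,"ax":0,"ay":0.326,"az":0,"fingers":1},{"x":0.043,"y":0,"z":-0.305,"ax":0,"ay":0.326,"az":0,"fingers":1},{"x":0.043,"y":0,"z":-0.305,"ax":0,"ay":0.326,"az":0,"fingers":1},{"x":0.043,"y":0,"z":-0.305,"ax":0,"ay":0.326,"az":0,"fingers":1}]';python3 -m jog '[{"x":0,"y":0,"z":0,"ax":0,"ay":0,"az":0,"fingers":1},{"x":0,"y":0,"z":0,"ax":0,"ay":0,"az":0,"fingers":1},{"x":0,"y":0,"z":0,"ax":0,"ay":0,"az":0,"fingers":1},{"x":0,"y":0,"z":0,"ax":0,"ay":0,"az":0,"fingers":1}]'; python3 plan.py .482 .0665 .0398 -.267
python3 - <<'E'
from h import *
from bench import read_camera
s=read_camera("scene")
cv2.imwrite("pics/scene2.png",s["color"][:,:,::-1])
s=read_camera("wrist")
cv2.imwrite("pics/wrist3.png",s["color"][:,:,::-1])
W=cloud(s);X,Y,Z=W[...,0],W[...,1],W[...,2]
m=(abs(Z-.0825)<.004)&(abs(Y-.066)<.035)&(X>.42)&(X<.56);P=W[m]
print(len(P),np.median(P[:,2]).round(4),cv2.minAreaRect((P[:,:2]*1000).astype(np.float32)))
E
```

```text
time: 13.47
tool_pos: [0.6364, 0.0718, 0.0298]
tcp_rot: [[-0.104, 0.0, 0.995], [-0.995, 0.0, -0.104], [-0.0, -1.0, 0.0]]
contact_force: [1.0, -0.6, 0.7]
opening: 0.998
time: 13.88
tool_pos: [0.6407, 0.0723, 0.1623]
tcp_rot: [[-0.104, 0.012, 0.995], [-0.995, 0.001, -0.104], [-0.003, -1.0, 0.012]]
contact_force: [1.6, 0.9, 0.7]
opening: 0.998
time: 14.55
tool_pos: [0.4837, 0.0663, 0.1551]
tcp_rot: [[-0.264, 0.002, 0.965], [-0.965, 0.0, -0.264], [-0.001, -1.0, 0.002]]
contact_force: [0.2, 0.7, 0.9]
opening: 1.001
time: 14.88
tool_pos: [0.4834, 0.0663, 0.1546]
tcp_rot: [[-0.264, 0.0, 0.965], [-0.965, 0.0, -0.264], [-0.0, -1.0, 0.0]]
contact_force: [-0.9, 0.5, -0.4]
opening: 0.997
xyz [ 0.0003  0.2296 -0.0028] a [-0. -0. -0.] rows 2.8 yaw -0.267 p [0.4834 0.0663 0.1546] open 0.997 t 14.88 F [-0.9  0.5 -0.4]
1416 0.0826 ((481.2630310058594, 67.52729797363281), (38.35456085205078, 33.56101608276367), 74.51226806640625)
```

View pics/wrist3.png

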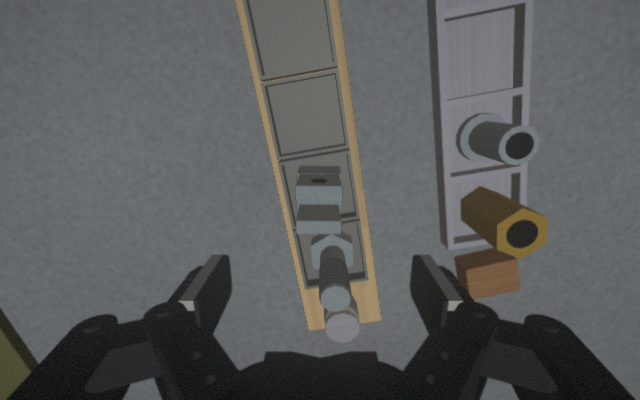

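View pics/scene2.png

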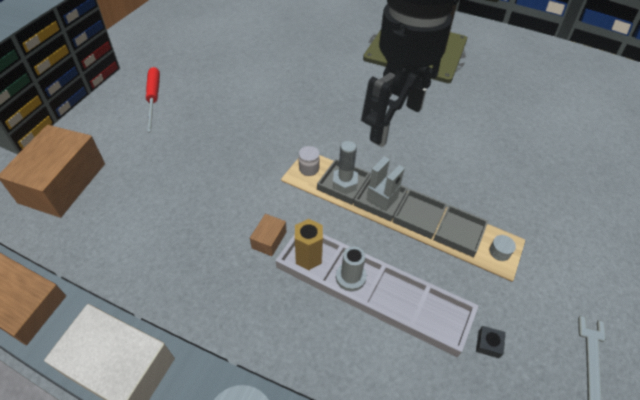

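Both placed parts stand where they should: coupling at (309,243) and bushing at (352,267) in the scene view. The clevis is square to the jaws. I'll grip it a touch high, clear of its wider base block.

```bash
python3 -m jog '[{"x":0,"y":0.06,"z":-0.002,"ax":0,"ay":0,"az":0,"fingers":1},{"x":0,"y":0.13,"z":-0.002,"ax":0,"ay":0,"az":0,"fingers":1},{"x":0,"y":0.19,"z":-0.002,"ax":0,"ay":0,"az":0,"fingers":1},{"x":0,"y":0.215,"z":-0.002,"ax":0,"ay":0,"az":0,"fingers":1},{"x":0,"y":0.226,"z":-0.002,"ax":0,"ay":0,"az":0,"fingers":1},{"x":0,"y":0.226,"z":-0.002,"ax":0,"ay":0,"az":0,"fingers":1},{"x":0,"y":0.226,"z":-0.002,"ax":0,"ay":0,"az":0,"fingers":1},{"x":0,"y":0.226,"z":-0.002,"ax":0,"ay":0,"az":0,"fingers":1}]'; python3 -m jog '[{"x":0,"y":0,"z":0,"ax":0,"ay":0,"az":0,"fingers":1},{"x":0,"y":0,"z":0,"ax":0,"ay":0,"az":0,"fingers":1},{"x":0,"y":0,"z":0,"ax":0,"ay":0,"az":0,"fingers":1}]';  python3 plan.py .482 .0667 .042 -.267
```

```text
time: 15.65
tool_pos: [0.4829, 0.0667, 0.043]
tcp_rot: [[-0.264, 0.003, 0.965], [-0.965, 0.0, -0.264], [-0.001, -1.0, 0.002]]
contact_force: [0.9, -0.5, -0.4]
opening: 1.003
time: 15.9
tool_pos: [0.4822, 0.0666, 0.0426]
tcp_rot: [[-0.264, 0.002, 0.965], [-0.965, 0.0, -0.264], [-0.001, -1.0, 0.002]]
contact_force: [-0.5, -0.3, 0.4]
opening: 1.004
xyz [-0.0001  0.0012 -0.0004] a [-0.003  0.    -0.001] rows 0.0 yaw -0.267 p [0.4822 0.0666 0.0426] open 1.004 t 15.9 F [-0.5 -0.3  0.4]
```

```bash
python3 -m jog '[{"x":0,"y":0,"z":0,"ax":0,"ay":0,"az":0,"fingers":0},{"x":0,"y":0,"z":0,"ax":0,"ay":0,"az":0,"fingers":0},{"x":0,"y":0,"z":0,"ax":0,"ay":0,"az":0,"fingers":0},{"x":0,"y":0,"z":0,"ax":0,"ay":0,"az":0,"fingers":0},{"x":0,"y":0,"z":0,"ax":0,"ay":0,"az":0,"fingers":0},{"x":0,"y":0,"z":0,"ax":0,"ay":0,"az":0,"fingers":0},{"x":0,"y":0,"z":0,"ax":0,"ay":0,"az":0,"fingers":0},{"x":0,"y":0,"z":0,"ax":0,"ay":0,"az":0,"fingers":0}]'; python3 plan.py .6423 .1398 .042 -.1
python3 - <<'E'
from h import *
from bench import read_camera
s=read_camera("wrist")
cv2.imwrite("pics/wrist4.png",s["color"][:,:,::-1])
E
```

```text
time: 16.57
tool_pos: [0.4817, 0.0665, 0.0422]
tcp_rot: [[-0.264, 0.0, 0.965], [-0.965, 0.0, -0.264], [-0.0, -1.0, 0.0]]
contact_force: [-1.1, -0.6, 4.9]
opening: 0.387
xyz [-0.2261  0.0006  0.2712] a [-0.001 -0.334 -0.   ] rows 4.2 yaw -0.267 p [0.4817 0.0665 0.0422] open 0.387 t 16.57 F [-1.1 -0.6  4.9]
```

View pics/wrist4.png

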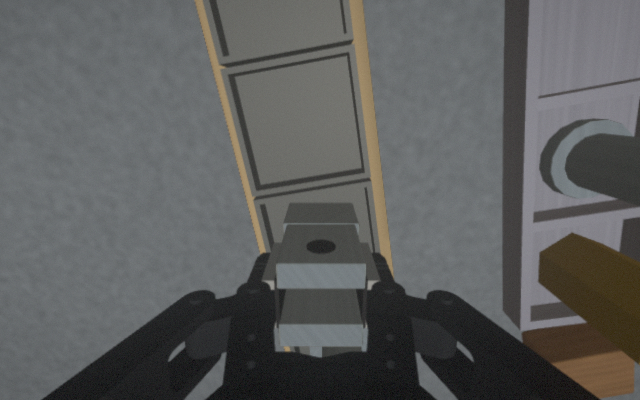

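The jaws hold both prongs, seen at about (275–367, 275–330), and the opening matches 34 mm. I'll lift it and carry it over.

```bash
python3 -m jog '[{"x":0,"y":-0.03,"z":0,"ax":0,"ay":0,"az":0,"fingers":0},{"x":0,"y":-0.08,"z":0,"ax":0,"ay":0,"az":0,"fingers":0},{"x":0,"y":-0.13,"z":0,"ax":0,"ay":0,"az":0,"fingers":0},{"x":0,"y":-0.18,"z":0,"ax":0,"ay":0,"az":0,"fingers":0},{"x":0,"y":-0.22,"z":0,"ax":0,"ay":0,"az":0,"fingers":0},{"x":0,"y":-0.24,"z":0,"ax":0,"ay":0,"az":0,"fingers":0},{"x":0,"y":-0.24,"z":0,"ax":0,"ay":0,"az":0,"fingers":0}]'; python3 -m jog '[{"x":-0.02,"y":0,"z":0.03,"ax":0,"ay":-0.05,"az":0,"fingers":0},{"x":-0.06,"y":0,"z":0.07,"ax":0,"ay":-0.12,"az":0,"fingers":0},{"x":-0.1,"y":0,"z":0.12,"ax":0,"ay":-0.2,"az":0,"fingers":0},{"x":-0.14,"y":0,"z":0.17,"ax":0,"ay":-0.28,"az":0,"fingers":0},{"x":-0.18,"y":0,"z":0.22,"ax":0,"ay":-0.334,"az":0,"fingers":0},{"x":-0.21,"y":0,"z":0.255,"ax":0,"ay":-0.334,"az":0,"fingers":0},{"x":-0.226,"y":0,"z":0.271,"ax":0,"ay":-0.334,"az":0,"fingers":0},{"x":-0.226,"y":0,"z":0.271,"ax":0,"ay":-0.334,"az":0,"fingers":0}]';python3 -m jog '[{"x":0,"y":0,"z":0,"ax":0,"ay":0,"az":0,"fingers":0},{"x":0,"y":0,"z":0,"ax":0,"ay":0,"az":0,"fingers":0},{"x":0,"y":0,"z":0,"ax":0,"ay":0,"az":0,"fingers":0},{"x":0,"y":0,"z":0,"ax":0,"ay":0,"az":0,"fingers":0},{"x":0,"y":0,"z":0,"ax":0,"ay":0,"az":0,"fingers":0},{"x":0,"y":0,"z":0,"ax":0,"ay":0,"az":0,"fingers":0}]'; python3 plan.py .6423 .1398 .0392 -.1
python3 - <<'E'
from h import *
from bench import read_camera
s=read_camera("wrist")
cv2.imwrite("pics/wrist5.png",s["color"][:,:,::-1])
E
```

```text
time: 17.2
tool_pos: [0.4828, 0.0666, 0.1635]
tcp_rot: [[-0.264, 0.003, 0.965], [-0.965, 0.0, -0.264], [-0.001, -1.0, 0.003]]
contact_force: [0.0, -0.5, -4.7]
opening: 0.385
time: 17.87
tool_pos: [0.6435, 0.1409, 0.1585]
tcp_rot: [[-0.099, -0.002, 0.995], [-0.995, 0.0, -0.099], [0.0, -1.0, -0.002]]
contact_force: [0.2, -0.2, -4.2]
opening: 0.383
time: 18.37
tool_pos: [0.6417, 0.1395, 0.1622]
tcp_rot: [[-0.1, 0.0, 0.995], [-0.995, 0.0, -0.1], [-0.0, -1.0, 0.0]]
contact_force: [0.1, -0.0, -3.3]
opening: 0.386
xyz [-0.0008  0.246   0.0011] a [-0.001 -0.001 -0.   ] rows 3.0 yaw -0.1 p [0.6417 0.1395 0.1622] open 0.386 t 18.37 F [ 0.1 -0.  -3.3]
```

View pics/wrist5.png

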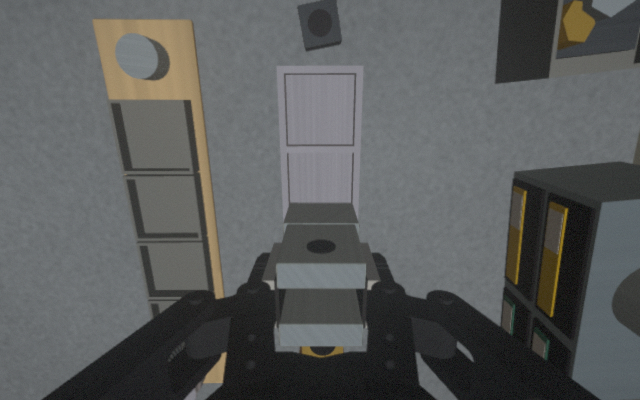

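The clevis hasn't shifted in the grip and sits over the second compartment from the left. Lowering it now.

```bash
python3 -m jog '[{"x":0,"y":0.05,"z":0.001,"ax":0,"ay":0,"az":0,"fingers":0},{"x":0,"y":0.11,"z":0.001,"ax":0,"ay":0,"az":0,"fingers":0},{"x":0,"y":0.16,"z":0.001,"ax":0,"ay":0,"az":0,"fingers":0},{"x":0,"y":0.2,"z":0.001,"ax":0,"ay":0,"az":0,"fingers":0},{"x":0,"y":0.225,"z":0.001,"ax":0,"ay":0,"az":0,"fingers":0},{"x":0,"y":0.235,"z":0.001,"ax":0,"ay":0,"az":0,"fingers":0},{"x":0,"y":0.24,"z":0.001,"ax":0,"ay":0,"az":0,"fingers":0},{"x":0,"y":0.24,"z":0.001,"ax":0,"ay":0,"az":0,"fingers":0}]';python3 -m jog '[{"x":0,"y":0,"z":0,"ax":0,"ay":0,"az":0,"fingers":0},{"x":0,"y":0,"z":0,"ax":0,"ay":0,"az":0,"fingers":0},{"x":0,"y":0.003,"z":0,"ax":0,"ay":0,"az":0,"fingers":0},{"x":0,"y":0.003,"z":0,"ax":0,"ay":0,"az":0,"fingers":0},{"x":0,"y":0.003,"z":0,"ax":0,"ay":0,"az":0,"fingers":0}]'; python3 plan.py .6423 .1398 .0392 -.1
```

```text
time: 19.08
tool_pos: [0.6427, 0.1397, 0.042]
tcp_rot: [[-0.1, 0.0, 0.995], [-0.995, 0.0, -0.1], [-0.0, -1.0, 0.0]]
contact_force: [0.8, 0.3, -4.0]
opening: 0.383
time: 19.5
tool_pos: [0.6427, 0.1397, 0.0407]
tcp_rot: [[-0.1, 0.001, 0.995], [-0.995, 0.0, -0.1], [-0.0, -1.0, 0.001]]
contact_force: [0.0, -0.4, -3.8]
opening: 0.386
xyz [-0.0001  0.003  -0.0008] a [-0.001 -0.    -0.001] rows 0.0 yaw -0.1 p [0.6427 0.1397 0.0407] open 0.386 t 19.5 F [ 0.  -0.4 -3.8]
```

```bash
python3 -m jog '[{"x":0,"y":0.002,"z":0,"ax":0,"ay":0,"az":0,"fingers":0},{"x":0,"y":0.003,"z":0,"ax":0,"ay":0,"az":0,"fingers":0},{"x":0,"y":0.003,"z":0,"ax":0,"ay":0,"az":0,"fingers":0},{"x":0,"y":0.003,"z":0,"ax":0,"ay":0,"az":0,"fingers":0}]'
```

```text
time: 19.83
tool_pos: [0.6427, 0.1397, 0.0393]
tcp_rot: [[-0.1, 0.001, 0.995], [-0.995, 0.0, -0.1], [-0.0, -1.0, 0.001]]
contact_force: [-0.6, -0.3, 0.8]
opening: 0.388
```

```bash
python3 -m jog '[{"x":0,"y":0,"z":0,"ax":0,"ay":0,"az":0,"fingers":0.6},{"x":0,"y":0,"z":0,"ax":0,"ay":0,"az":0,"fingers":1},{"x":0,"y":0,"z":0,"ax":0,"ay":0,"az":0,"fingers":1},{"x":0,"y":0,"z":0,"ax":0,"ay":0,"az":0,"fingers":1},{"x":0,"y":0,"z":0,"ax":0,"ay":0,"az":0,"fingers":1},{"x":0,"y":0,"z":0,"ax":0,"ay":0,"az":0,"fingers":1},{"x":0,"y":0,"z":0,"ax":0,"ay":0,"az":0,"fingers":1}]'; python3 -m jog '[{"x":0,"y":-0.05,"z":0,"ax":0,"ay":0,"az":0,"fingers":1},{"x":0,"y":-0.12,"z":0,"ax":0,"ay":0,"az":0,"fingers":1},{"x":0,"y":-0.19,"z":0,"ax":0,"ay":0,"az":0,"fingers":1},{"x":0,"y":-0.25,"z":0,"ax":0,"ay":0,"az":0,"fingers":1},{"x":0,"y":-0.25,"z":0,"ax":0,"ay":0,"az":0,"fingers":1}]'; python3 -m jog '[{"x":0.04,"y":0,"z":-0.04,"ax":0,"ay":0,"az":0,"fingers":1},{"x":0.1,"y":0,"z":-0.095,"ax":0,"ay":0,"az":0,"fingers":1},{"x":0.155,"y":0,"z":-0.15,"ax":0,"ay":0,"az":0,"fingers":1},{"x":0.21,"y":0,"z":-0.2,"ax":0,"ay":0,"az":0,"fingers":1},{"x":0.26,"y":0,"z":-0.25,"ax":0,"ay":0,"az":0,"fingers":1},{"x":0.3,"y":0,"z":-0.29,"ax":0,"ay":0,"az":0,"fingers":1},{"x":0.313,"y":0,"z":-0.301,"ax":0,"ay":0,"az":0,"fingers":1},{"x":0.313,"y":0,"z":-0.301,"ax":0,"ay":0,"az":0,"fingers":1}]';python3 -m jog '[{"x":0,"y":0,"z":0,"ax":0,"ay":0,"az":0,"fingers":1},{"x":0,"y":0,"z":0,"ax":0,"ay":0,"az":0,"fingers":1},{"x":0,"y":0,"z":0,"ax":0,"ay":0,"az":0,"fingers":1},{"x":0,"y":0,"z":0,"ax":0,"ay":0,"az":0,"fingers":1},{"x":0,"y":0,"z":0,"ax":0,"ay":0,"az":0,"fingers":1}]'; python3 plan.py .4772 -.0007 .040 -.1
python3 - <<'E'
from h import *
from bench import read_camera
s=read_camera("wrist")
cv2.imwrite("pics/wrist6.png",s["color"][:,:,::-1])
W=cloud(s);X,Y,Z=W[...,0],W[...,1],W[...,2]
m=(abs(Z-.0965)<.003)&(abs(Y)<.035)&(X>.42)&(X<.54);P=W[m]
print(len(P),np.median(P[:,2]).round(4),cv2.minEnclosingCircle((P[:,:2]*1000).astype(np.float32)))
E
```

```text
time: 20.42
tool_pos: [0.6425, 0.1397, 0.0388]
tcp_rot: [[-0.1, 0.0, 0.995], [-0.995, 0.0, -0.1], [-0.0, -1.0, 0.0]]
contact_force: [-0.4, -0.3, -0.1]
opening: 0.999
time: 20.83
tool_pos: [0.6466, 0.1406, 0.1715]
tcp_rot: [[-0.1, 0.012, 0.995], [-0.995, 0.003, -0.1], [-0.004, -1.0, 0.012]]
contact_force: [1.5, -0.4, 0.7]
opening: 0.996
time: 21.5
tool_pos: [0.4752, -0.0021, 0.1639]
tcp_rot: [[-0.102, -0.001, 0.995], [-0.995, -0.0, -0.102], [0.0, -1.0, -0.001]]
contact_force: [0.4, 0.6, 0.3]
opening: 1.0
time: 21.92
tool_pos: [0.4779, -0.0004, 0.1636]
tcp_rot: [[-0.099, -0.0, 0.995], [-0.995, 0.0, -0.099], [-0.0, -1.0, -0.0]]
contact_force: [0.9, -0.7, -0.0]
opening: 0.998
xyz [ 0.0007  0.2472 -0.0013] a [ 0.     0.002 -0.   ] rows 3.0 yaw -0.099 p [ 4.779e-01 -4.000e-04  1.636e-01] open 0.998 t 21.92 F [ 0.9 -0.7 -0. ]
785 0.0965 ((476.39056396484375, 0.8847851753234863), 12.208206176757812)
```

View pics/wrist6.png

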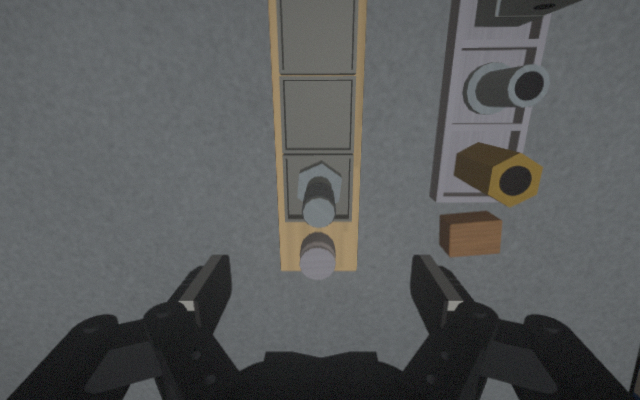

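The bolt's top at (318,211) is between the jaws. I'll go down and grip the shank.

```bash
python3 -m jog '[{"x":-0.001,"y":0.06,"z":-0.002,"ax":0,"ay":0,"az":0,"fingers":1},{"x":-0.001,"y":0.13,"z":-0.002,"ax":0,"ay":0,"az":0,"fingers":1},{"x":-0.001,"y":0.2,"z":-0.002,"ax":0,"ay":0,"az":0,"fingers":1},{"x":-0.001,"y":0.235,"z":-0.002,"ax":0,"ay":0,"az":0,"fingers":1},{"x":-0.001,"y":0.247,"z":-0.002,"ax":0,"ay":0,"az":0,"fingers":1},{"x":-0.001,"y":0.247,"z":-0.002,"ax":0,"ay":0,"az":0,"fingers":1},{"x":-0.001,"y":0.247,"z":-0.002,"ax":0,"ay":0,"az":0,"fingers":1},{"x":-0.001,"y":0.247,"z":-0.002,"ax":0,"ay":0,"az":0,"fingers":0.6}]'; python3 -m jog '[{"x":0,"y":0,"z":0,"ax":0,"ay":0,"az":0,"fingers":0},{"x":0,"y":0,"z":0,"ax":0,"ay":0,"az":0,"fingers":0},{"x":0,"y":0,"z":0,"ax":0,"ay":0,"az":0,"fingers":0},{"x":0,"y":0,"z":0,"ax":0,"ay":0,"az":0,"fingers":0},{"x":0,"y":0,"z":0,"ax":0,"ay":0,"az":0,"fingers":0},{"x":0,"y":0,"z":0,"ax":0,"ay":0,"az":0,"fingers":0},{"x":0,"y":0,"z":0,"ax":0,"ay":0,"az":0,"fingers":0},{"x":0,"y":0,"z":0,"ax":0,"ay":0,"az":0,"fingers":0}]'; python3 plan.py .6489 .2075 .032 -.1
```

```text
time: 22.63
tool_pos: [0.4779, -0.0003, 0.0417]
tcp_rot: [[-0.1, 0.003, 0.995], [-0.995, 0.0, -0.1], [-0.0, -1.0, 0.003]]
contact_force: [0.2, -0.2, -0.4]
opening: 0.883
time: 23.3
tool_pos: [0.4765, -0.0004, 0.041]
tcp_rot: [[-0.1, 0.001, 0.995], [-0.995, 0.0, -0.1], [-0.0, -1.0, 0.001]]
contact_force: [-2.0, 0.4, 5.8]
opening: 0.265
xyz [-0.4482  0.0184  0.3016] a [-0.002 -0.    -0.   ] rows 6.5 yaw -0.1 p [ 4.765e-01 -4.000e-04  4.100e-02] open 0.265 t 23.3 F [-2.   0.4  5.8]
```

```bash
python3 -m jog '[{"x":0,"y":-0.03,"z":0,"ax":0,"ay":0,"az":0,"fingers":0},{"x":0,"y":-0.08,"z":0,"ax":0,"ay":0,"az":0,"fingers":0},{"x":0,"y":-0.13,"z":0,"ax":0,"ay":0,"az":0,"fingers":0},{"x":0,"y":-0.18,"z":0,"ax":0,"ay":0,"az":0,"fingers":0},{"x":0,"y":-0.22,"z":0,"ax":0,"ay":0,"az":0,"fingers":0},{"x":0,"y":-0.25,"z":0,"ax":0,"ay":0,"az":0,"fingers":0},{"x":0,"y":-0.25,"z":0,"ax":0,"ay":0,"az":0,"fingers":0}]'; python3 -m jog '[{"x":-0.03,"y":0,"z":0.02,"ax":0,"ay":0,"az":0,"fingers":0},{"x":-0.075,"y":0,"z":0.05,"ax":0,"ay":0,"az":0,"fingers":0},{"x":-0.13,"y":0,"z":0.085,"ax":0,"ay":0,"az":0,"fingers":0},{"x":-0.19,"y":0,"z":0.125,"ax":0,"ay":0,"az":0,"fingers":0},{"x":-0.25,"y":0,"z":0.165,"ax":0,"ay":0,"az":0,"fingers":0},{"x":-0.31,"y":0,"z":0.205,"ax":0,"ay":0,"az":0,"fingers":0},{"x":-0.37,"y":0,"z":0.245,"ax":0,"ay":0,"az":0,"fingers":0},{"x":-0.42,"y":0,"z":0.28,"ax":0,"ay":0,"az":0,"fingers":0}]';python3 -m jog '[{"x":-0.02,"y":0,"z":0.015,"ax":0,"ay":0,"az":0,"fingers":0},{"x":-0.028,"y":0,"z":0.022,"ax":0,"ay":0,"az":0,"fingers":0},{"x":-0.028,"y":0,"z":0.022,"ax":0,"ay":0,"az":0,"fingers":0},{"x":-0.028,"y":0,"z":0.022,"ax":0,"ay":0,"az":0,"fingers":0},{"x":-0.028,"y":0,"z":0.022,"ax":0,"ay":0,"az":0,"fingers":0},{"x":-0.028,"y":0,"z":0.022,"ax":0,"ay":0,"az":0,"fingers":0},{"x":-0.028,"y":0,"z":0.022,"ax":0,"ay":0,"az":0,"fingers":0}]'; python3 plan.py .6489 .2075 .038 -.1
python3 - <<'E'
from h import *
from bench import read_camera
s=read_camera("wrist")
cv2.imwrite("pics/wrist7.png",s["color"][:,:,::-1])
E
```

```text
time: 23.88
tool_pos: [0.4779, -0.0004, 0.1678]
tcp_rot: [[-0.1, 0.005, 0.995], [-0.995, 0.0, -0.1], [-0.0, -1.0, 0.005]]
contact_force: [0.4, -0.1, -4.4]
opening: 0.266
time: 24.55
tool_pos: [0.6366, 0.1965, 0.1625]
tcp_rot: [[-0.099, -0.003, 0.995], [-0.995, -0.0, -0.099], [0.001, -1.0, -0.003]]
contact_force: [0.8, 0.7, -4.3]
opening: 0.264
time: 25.13
tool_pos: [0.6482, 0.2064, 0.1656]
tcp_rot: [[-0.101, -0.0, 0.995], [-0.995, -0.0, -0.101], [0.0, -1.0, -0.0]]
contact_force: [0.0, 0.0, -3.7]
opening: 0.267
xyz [-0.0024  0.2553  0.0012] a [ 0.    -0.002  0.   ] rows 3.1 yaw -0.101 p [0.6482 0.2064 0.1656] open 0.267 t 25.13 F [ 0.   0.  -3.7]
```

View pics/wrist7.png

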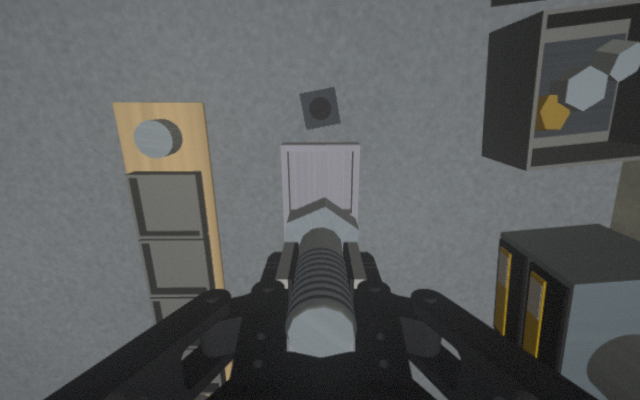

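The bolt is upright in the jaws above the leftmost compartment. Lowering it now.

```bash
python3 -m jog '[{"x":-0.001,"y":0.05,"z":0.001,"ax":0,"ay":0,"az":0,"fingers":0},{"x":-0.002,"y":0.11,"z":0.001,"ax":0,"ay":0,"az":0,"fingers":0},{"x":-0.002,"y":0.17,"z":0.001,"ax":0,"ay":0,"az":0,"fingers":0},{"x":-0.002,"y":0.21,"z":0.001,"ax":0,"ay":0,"az":0,"fingers":0},{"x":-0.002,"y":0.235,"z":0.001,"ax":0,"ay":0,"az":0,"fingers":0},{"x":-0.002,"y":0.245,"z":0.001,"ax":0,"ay":0,"az":0,"fingers":0},{"x":-0.002,"y":0.249,"z":0.001,"ax":0,"ay":0,"az":0,"fingers":0},{"x":-0.002,"y":0.249,"z":0.001,"ax":0,"ay":0,"az":0,"fingers":0}]';python3 -m jog '[{"x":0,"y":0,"z":0,"ax":0,"ay":0,"az":0,"fingers":0},{"x":0,"y":0,"z":0,"ax":0,"ay":0,"az":0,"fingers":0},{"x":0,"y":0.003,"z":0,"ax":0,"ay":0,"az":0,"fingers":0},{"x":0,"y":0.003,"z":0,"ax":0,"ay":0,"az":0,"fingers":0},{"x":0,"y":0.003,"z":0,"ax":0,"ay":0,"az":0,"fingers":0}]'; python3 plan.py .6489 .2075 .038 -.1
```

```text
time: 25.85
tool_pos: [0.6497, 0.2082, 0.0413]
tcp_rot: [[-0.1, 0.001, 0.995], [-0.995, 0.0, -0.1], [-0.0, -1.0, 0.001]]
contact_force: [-0.0, 0.1, -4.3]
opening: 0.265
time: 26.27
tool_pos: [0.6496, 0.2084, 0.0397]
tcp_rot: [[-0.1, 0.001, 0.995], [-0.995, 0.0, -0.1], [-0.0, -1.0, 0.001]]
contact_force: [0.2, -1.1, -3.7]
opening: 0.266
xyz [ 0.002   0.0035 -0.0011] a [-0.001  0.    -0.   ] rows 0.0 yaw -0.1 p [0.6496 0.2084 0.0397] open 0.266 t 26.27 F [ 0.2 -1.1 -3.7]
```

```bash
python3 -m jog '[{"x":0,"y":0.002,"z":0,"ax":0,"ay":0,"az":0,"fingers":0},{"x":0,"y":0.003,"z":0,"ax":0,"ay":0,"az":0,"fingers":0},{"x":0,"y":0.003,"z":0,"ax":0,"ay":0,"az":0,"fingers":0},{"x":0,"y":0.003,"z":0,"ax":0,"ay":0,"az":0,"fingers":0}]'
```

```text
time: 26.6
tool_pos: [0.6495, 0.2084, 0.0381]
tcp_rot: [[-0.1, 0.0, 0.995], [-0.995, 0.0, -0.1], [-0.0, -1.0, 0.0]]
contact_force: [-0.5, 1.3, -2.1]
opening: 0.265
```

```bash
python3 -m jog '[{"x":0,"y":0.001,"z":0,"ax":0,"ay":0,"az":0,"fingers":0},{"x":0,"y":0.001,"z":0,"ax":0,"ay":0,"az":0,"fingers":0},{"x":0,"y":0.001,"z":0,"ax":0,"ay":0,"az":0,"fingers":0}]'
```

```text
time: 26.85
tool_pos: [0.6495, 0.2084, 0.0381]
tcp_rot: [[-0.1, 0.001, 0.995], [-0.995, 0.0, -0.1], [-0.0, -1.0, 0.001]]
contact_force: [-2.3, -0.3, 4.4]
opening: 0.266
```

The bolt has touched down. I'll release it, rise, and back off toward the robot for the last look.

```bash
python3 -m jog '[{"x":0,"y":0,"z":0,"ax":0,"ay":0,"az":0,"fingers":0.6},{"x":0,"y":0,"z":0,"ax":0,"ay":0,"az":0,"fingers":1},{"x":0,"y":0,"z":0,"ax":0,"ay":0,"az":0,"fingers":1},{"x":0,"y":0,"z":0,"ax":0,"ay":0,"az":0,"fingers":1},{"x":0,"y":0,"z":0,"ax":0,"ay":0,"az":0,"fingers":1},{"x":0,"y":0,"z":0,"ax":0,"ay":0,"az":0,"fingers":1},{"x":0,"y":0,"z":0,"ax":0,"ay":0,"az":0,"fingers":1}]'; python3 -m jog '[{"x":0,"y":-0.05,"z":0,"ax":0,"ay":0,"az":0,"fingers":1},{"x":0,"y":-0.12,"z":0,"ax":0,"ay":0,"az":0,"fingers":1},{"x":0,"y":-0.19,"z":0,"ax":0,"ay":0,"az":0,"fingers":1},{"x":0,"y":-0.26,"z":0,"ax":0,"ay":0,"az":0,"fingers":1},{"x":0,"y":-0.3,"z":0,"ax":0,"ay":0,"az":0,"fingers":1},{"x":0,"y":-0.3,"z":0,"ax":0,"ay":0,"az":0,"fingers":1}]'; python3 -m jog '[{"x":0,"y":0,"z":-0.08,"ax":0,"ay":0,"az":0,"fingers":1},{"x":0,"y":0,"z":-0.16,"ax":0,"ay":0,"az":0,"fingers":1},{"x":0,"y":0,"z":-0.24,"ax":0,"ay":0,"az":0,"fingers":1},{"x":0,"y":0,"z":-0.32,"ax":0,"ay":0,"az":0,"fingers":1},{"x":0,"y":0,"z":-0.4,"ax":0,"ay":0,"az":0,"fingers":1},{"x":0,"y":0,"z":-0.48,"ax":0,"ay":0,"az":0,"fingers":1},{"x":0,"y":0,"z":-0.5,"ax":0,"ay":0,"az":0,"fingers":1},{"x":0,"y":0,"z":-0.5,"ax":0,"ay":0,"az":0,"fingers":1}]';python3 -m jog '[{"x":0,"y":0,"z":0,"ax":0,"ay":0,"az":0,"fingers":1},{"x":0,"y":0,"z":0,"ax":0,"ay":0,"az":0,"fingers":1},{"x":0,"y":0,"z":0,"ax":0,"ay":0,"az":0,"fingers":1},{"x":0,"y":0,"z":0,"ax":0,"ay":0,"az":0,"fingers":1},{"x":0,"y":0,"z":0,"ax":0,"ay":0,"az":0,"fingers":1}]'
python3 - <<'E'
from h import *
from bench import read_camera
c={n:read_camera(n) for n in("top","scene")}
a=[cv2.resize(c["top"]["color"][90:290,130:390,::-1],(390,300)),cv2.resize(c["scene"]["color"][130:360,240:540,::-1],(390,300))]
cv2.imwrite("pics/final.png",np.hstack(a))
y=np.array([.0968,.9953]);x=np.array([.9953,-.0968])
for n in c:
    W=cloud(c[n]);X,Y,Z=W[...,0],W[...,1],W[...,2];D=W[...,:2]-np.array([.639,.106]);u=D@x;v=D@y
    for nm,h,y0 in(("bolt",.088,.102),("clevis",.074,.034),("bushing",.06,-.034),("coupling",.066,-.102)):
        m=(abs(Z-.006-h)<.004)&(abs(v-y0)<.03)&(abs(u)<.035)
        P=np.c_[u[m],v[m]]*1000
        print(n,nm,m.sum(),"top z",np.median(Z[m]).round(4),"base",(np.median(Z[m])-h).round(4),"err x",round(cv2.minAreaRect(P.astype(np.float32))[0][0],1),"y",round(cv2.minAreaRect(P.astype(np.float32))[0][1]-y0*1000,1))
E
```

```text
time: 27.43
tool_pos: [0.6494, 0.2083, 0.0372]
tcp_rot: [[-0.1, -0.0, 0.995], [-0.995, 0.0, -0.1], [-0.0, -1.0, -0.0]]
contact_force: [-0.1, 1.3, 0.7]
opening: 1.0
time: 27.93
tool_pos: [0.6526, 0.2094, 0.1939]
tcp_rot: [[-0.1, 0.01, 0.995], [-0.995, 0.003, -0.1], [-0.004, -1.0, 0.01]]
contact_force: [1.1, -0.2, 0.2]
opening: 0.997
time: 28.6
tool_pos: [0.3967, 0.2326, 0.1867]
tcp_rot: [[-0.097, -0.003, 0.995], [-0.995, -0.001, -0.097], [0.002, -1.0, -0.003]]
contact_force: [-0.0, -0.2, -0.7]
opening: 0.998
time: 29.02
tool_pos: [0.4016, 0.2332, 0.1871]
tcp_rot: [[-0.101, -0.0, 0.995], [-0.995, -0.0, -0.101], [0.0, -1.0, -0.0]]
contact_force: [-0.3, 0.0, 0.4]
opening: 1.0
top bolt 162 top z 0.0937 base 0.0057 err x 0.7 y 1.0
top clevis 286 top z 0.0799 base 0.0059 err x 1.9 y 0.8
top bushing 241 top z 0.0661 base 0.0061 err x 2.1 y -1.1
top coupling 451 top z 0.0721 base 0.0061 err x 1.6 y -2.1
scene bolt 277 top z 0.0927 base 0.0047 err x 1.0 y 0.1
scene clevis 426 top z 0.0789 base 0.0049 err x 1.5 y -0.6
scene bushing 364 top z 0.0656 base 0.0056 err x 1.3 y -1.4
scene coupling 604 top z 0.0717 base 0.0057 err x 1.9 y -2.3
```

View pics/final.png

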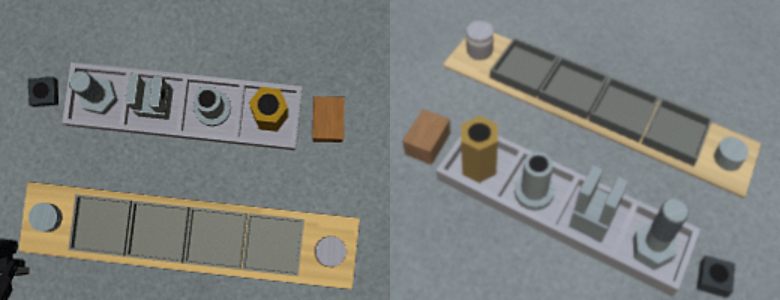

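Both views show all four parts upright in the rack in reversed order, and the gripper is clear of everything. I'm handing it in.

```bash
python3 -c "
from bench import hand_in
print(hand_in())"
```

```text
the job is handed in; nothing more can be done
None
```

All four parts now stand in the rack with the row reversed, and I handed the job in at about 29 s of the 96 s allowed. From the left, seen from the robot, the rack now reads bolt, clevis, bushing, coupling. The cups read coupling, bushing, clevis, bolt.

- **Position:** the top and scene cameras put each part within about 2.3 mm of its compartment centre, against 15 mm allowed.
- **Height:** the bases measured 4.7 to 6.1 mm above the table, against 2 to 10 mm allowed. The scene camera read up to 1 mm lower than the top camera, within the 2 mm calibration.
- **Upright and clear:** the parts look upright in both views, though I did not measure their tilt or speed as numbers. The gripper is open and well clear of everything.
- **Forces:** the contact force read at the end of each move never exceeded about 7 N.

No check failed. While gripping, the measured openings came out 0.5 to 1.5 mm below the stated widths, which did not affect the grasps.

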